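Time the print indexer's pulley and lock it with its pin

ROBOT

A 7-joint arm with a two-finger parallel gripper is mounted at the origin on the work surface. World frame = base frame: x ahead of the robot, y to its left, z up, the work surface at z = 0. Lengths are in m, angles in rad, forces in N, time in s.
With the tool pointing down it reaches from about 0.425 to 0.8 m from the base axis. Payload 8.3 kg.
Tool frame: the origin (TCP) lies at the very end of the fingers, on their centre line; the grasp point (between the pads) lies 19 mm behind it; z points along the fingers, y is the direction in which the jaws open and shut (so a half turn about z gives the same grasp; the last joint's range is limited). The gripper opens to 85 mm and grips with 20 to 120 N. Pads are 22 mm wide; open, the fingers measure 114 mm over their backs; the gripper's body (76 mm by 85 mm) begins 54 mm behind the grasp point. The pads swing forward as they close: fully open they stand 13 mm farther back than shut.
Start: joints at [-0.063, 0.383, 0.016, 1.37, -0.006, 1.388, -0.046], TCP at [0.625, 0, 0.231] pointing down, gripper open.
Joint ranges: [-2.95, 2.95], [-0.25, 2.06], [-1.52, 1.56], [0.18, 2.33], [-1.44, 4.58], [0.02, 2.06], [-3.01, 3.01]. Speed limits (rad/s): [2.39, 2.39, 3.01, 3.01, 3.14, 3.14, 3.14].

INTERFACE

Orientations are given as a unit quaternion [x, y, z, w].
In Python, from bench import observe, snapshot, camera_params, finish_job gives the robot as it stands.
- The arm moves only by the tool drive_tool, never from a script. Its argument "commands" is a list of rows, each a list of 6 numbers: the shift along the tool's x, y, z in cm, then the turn, a rotation vector about the tool's x, y, z in rad. In form: [[dx, dy, dz, ax, ay, az], ...]. A call has 1 to 5 rows; each row shifts and turns the pose as measured when the row begins, along the tool's axes as they then stand; what a row does not reach is not made up. A row lasts 1/12 s, in which the tool goes at most 41.7 mm and 7.16 degrees, less where a joint would pass 70% of its speed; a pose out of reach is approached as far as the arm can. A call is refused whole if a number of a shift passes 4.17 or a number of a turn 0.125, either way. A call with a gripper value outside its range is refused whole. "jaw" is the finger opening in cm, from 0 to 8.54, set as the call begins (left out, the last holds). The fingers move at their own pace and stop on an object; "squeeze" is the grip in N (left out, the last holds). Time passes only in rows, so rows that do not move let the fingers close. It gives the time, the measured TCP pose, the force and the opening at its end, in the units of the state.
- observe(): the state, without advancing time (a new reading comes with each control period).
- snapshot(name): name is "scene" or "side" or "wrist"; returns the picture (384x512x3 uint8, blue, green, red); there is no depth.
- camera_params(name): a dict with "intrinsics" (3x3 intrinsics, pixels), "T" (4x4, takes a point from camera to world coordinates). Camera axes: x right, y down, z forward; pixel columns grow to the right and rows downward; lengths in m; the calibration is good to about 2 mm. A picture is of the moment at which its call begins: read the wrist's pose just before it. camera_params takes no time and is no camera call; for the wrist camera it gives the pose at the moment of the call.
- finish_job(): hands the job in, once; it reports no verdict.
The state is a dict: "t": time; "joints": joint angles; "joint_velocities": joint speeds; "tau": joint torques, N m; "eef_pos": TCP position; "tcp_rot": TCP orientation; "contact_force": force on the tool from outside, world axes, zero at the start; "ft_torque": the same for the moment, N m; "finger_gap": opening from 0.0 (shut) to 1.0 (fully open).
Only numpy, scipy, OpenCV 4.12 (cv2) and the standard library are available. Lean on these libraries where they do the work, as an engineer would, in place of code of your own. Each camera call takes 0.05 s, during which the arm holds its last target.

TASK

Turn the indexer's toothed pulley by its rim until the yellow mark on it faces the red pointer; the mark only brings it near its place. Then take the timing pin out of its stand and press it gently but fully home through the slot in the pulley into the slot in the gearbox beneath, feeling for that slot a little to either side if the pin does not drop in, so that the pulley is locked. Do not force anything, and leave the ink tub, tape roll and squeegee where they are.

Things in the scene. Friction and masses are not known exactly. Their poses are not given: they have to be found in the camera images.
- housing: Blue gearbox block, fixed, 210 x 180 x 60 mm high (x, y, z). Origin: centre of its underside; z up. The pulley's axle stands upright over this origin. Its own +x axis runs from the axle to the slot and on to the red pointer.
- pointer_tip (a point): Tip of the fixed red pointer, 83.5 mm from the axle on the housing's +x side, 98.5 mm above the bench, aimed at the axle; it clears the rim by 3.5 mm. Its 10 x 22 mm red post stands behind it (94 to 104 mm from the axle), 102 mm high.
- slot (a point): Nominal centre of the slot's mouth: on the housing's +x, 45 mm from the axle, 60 mm above the bench. The slot is cut in a steel insert whose top is flush with the housing (60 mm). The true slot lies 2 to 3.5 mm to one side or the other (housing's y), which no reading shows: with the mark at the pointer, feel for it with the pin's foot; the pin carries the pulley along sideways.
- slot_floor (a point): Nominal centre of the slot's flat floor, 24 mm below its mouth, 36 mm above the bench. The slot is 17 mm long (radially) and 13.5 mm wide. A rounded spring catch in its outer end, 12 mm down, reaches almost 5 mm into it, bears on the pin's side and gives way: the pin's own weight may not carry it past, it must be pushed down with about 2 to 8 N until it stands on the floor, and stays down when let go.
- pulley (a joint): Angle of the pulley about its upright axle (rad), growing anticlockwise seen from above. 0 when the mark is exactly at the pointer (once pinned it will read up to 0.11 to one side). Starts between 0.6 and 1.6 and turns freely past 0 either way. A stiff bearing (0.3 N m: 4 N at the rim, 7 N at its slot) keeps it where it is left.
- pulley_top (a point): Point on the pulley's axle at the height of the rim's top edge (102 mm above the bench). The dark toothed rim is an upright ring, outside diameter 160 mm, wall 10 mm thick (70 to 80 mm from the axle), from 64 to 102 mm above the bench, open at the top; its wall can be pinched from above, one finger inside, one outside (25 mm free each side except near the pointer).
- mark (a point): The engraved yellow mark, a 4 mm wide radial line across the rim's top edge, 75 mm from the axle, 102 mm above the bench.
- pulley_slot (a point): Centre of the upper mouth of the through slot in the pulley's aluminium web (spokes, hub, and a 62 mm wide, 14 mm thick plate under the mark, top 80 mm above the bench; the axle end reaches 84 mm). 45 mm from the axle on the line to the mark; slot 15 mm long radially, 13.5 mm wide; it lies over the nominal slot when the mark is at the pointer.
- stand: Grey plastic block 60 x 60 x 55 mm high, fixed to the bench; the pin stands loosely in a 13 mm hole, 30 mm deep, in the middle of its top, its foot 25 mm above the bench. Origin: centre of its underside. (The steel block standing alone far to the left is a spare insert, not needed.)
- pin_grip (a point): Centre of the pin's orange round grip (diameter 22 mm, 28 mm high); the pin is 104 mm long in all, about 140 g, and this point is 90 mm above its foot and 14 mm below its top.
- pin_foot (a point): Centre of the pin's flat foot. Steel shank 12 mm in diameter and 76 mm long from foot to grip, with a hardly broken edge (0.4 mm) at the foot. z points up the pin.
- pin: The timing pin; origin at the centre of its foot.
- ink_tub: Red ink jar, 84 mm in diameter, 95 mm high; origin centre of its underside. Leave alone.
- tape_roll: Roll of brown tape lying flat, 100 mm in diameter, 45 mm high; origin centre of its underside. Leave alone.
- squeegee: Wooden squeegee with a green blade, lying flat, 160 mm long along its x, about 100 mm wide, 24 mm high; origin under the middle of the wood. Leave alone.

How it is judged:
By the outcome, as a careful person would: the job done as asked, in the order asked, and still so for the second after the job is handed in, with the robot touching nothing.
It also fails if it takes over 72 s, if anything falls off the work surface, if the arm or the gripper's body presses on something with over 40 N, if the wrist force passes 120 N, or if a joint passes its speed limit or range.

## Working session

There is one attempt and no reset: what is moved stays moved. The work goes in short steps, Python scripts to look and compute and a tool call to move; the robot and the scene stay as the last step left them, time stands still between calls to the robot, and variables do not carry over. Pictures are saved under pics/ and viewed, and the job is handed in when it is done.

Besides the shell and the picture viewer there is one more tool, called as name(argument=value, ...), one argument or row to a line, values as JSON. drive_tool: Moves the arm, as the interface text tells. Its arguments: {"type":"object","properties":{"commands":{"type":"array"},"jaw":{"type":"number"},"squeeze":{"type":"number"}},"required":["commands"]}

```bash
ls; mkdir -p pics
python3 - <<'E'
from bench import *
import cv2
s=observe();print(s)
for n in ["scene","side","wrist"]:
    p=camera_params(n);print(n,p["intrinsics"],p["T"])
    cv2.imwrite(f"pics/{n}0.png",snapshot(n))
E
```

```text
pics
{'t': 0.0, 'joints': array([-0.06292506,  0.38425327,  0.01634755,  1.3711542 , -0.00632133,
        1.38819041, -0.04649539]), 'joint_velocities': array([-0.00072349, -0.00107753,  0.00028534,  0.00014275, -0.00121579,
       -0.00051551,  0.00153542]), 'tau': array([-4.50568632e-04, -6.27588844e+01,  8.43669288e-01, -3.71825659e+01,
        1.65239023e-02,  1.39937960e-02, -1.08329079e-04]), 'eef_pos': array([6.24499681e-01, 7.45679346e-05, 2.30269204e-01]), 'tcp_rot': array([ 7.07066130e-01,  7.07146753e-01, -6.93745023e-04, -6.90182611e-04]), 'contact_force': array([-0.03373871,  0.04856864, -0.57600877]), 'ft_torque': array([-0.01378033, -0.01420976, -0.01110064]), 'finger_gap': 0.9980952174836231}
scene [[346.77447785   0.         255.33156186]
 [  0.         346.77447785 200.95290579]
 [  0.           0.           1.        ]] [[-0.77746658  0.41079854 -0.47622503  0.94235239]
 [ 0.6288635   0.49724888 -0.59772423  0.4620547 ]
 [-0.00874188 -0.76419115 -0.64493059  0.6103307 ]
 [ 0.          0.          0.          1.        ]]
side [[475.21970003   0.         254.30121657]
 [  0.         475.21970003 190.75146526]
 [  0.           0.           1.        ]] [[ 0.98683032 -0.10686214  0.12143475  0.41223265]
 [-0.16154219 -0.61221412  0.77401421 -0.77705116]
 [-0.00836875 -0.78343753 -0.6214142   0.72239272]
 [ 0.          0.          0.          1.        ]]
wrist [[274.84709828   0.         251.0524393 ]
 [  0.         274.84709828 187.69635854]
 [  0.           0.           1.        ]] [[ 9.99998151e-01  8.80844170e-04 -1.70935504e-03  6.25642633e-01]
 [ 3.60394140e-04 -9.59015770e-01 -2.83352471e-01  7.16727316e-02]
 [-1.88888782e-03  2.83351331e-01 -9.59014314e-01  3.72454766e-01]
 [ 0.00000000e+00  0.00000000e+00  0.00000000e+00  1.00000000e+00]]
```

View pics/scene0.png

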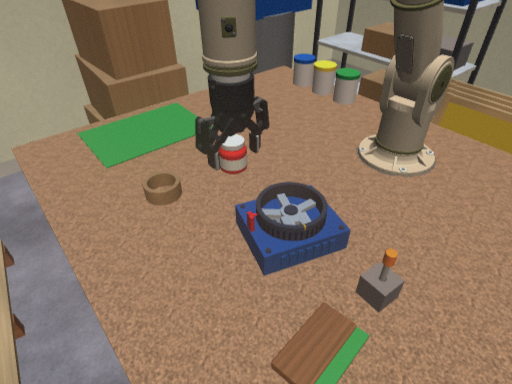

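View pics/side0.png

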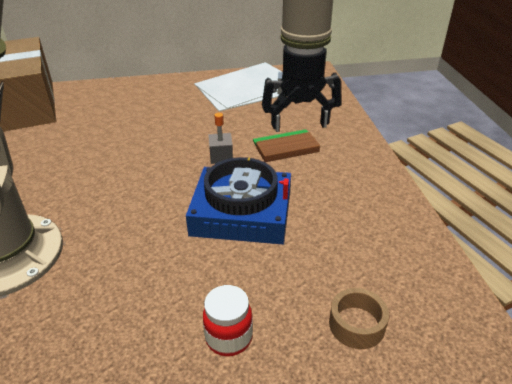

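View pics/wrist0.png

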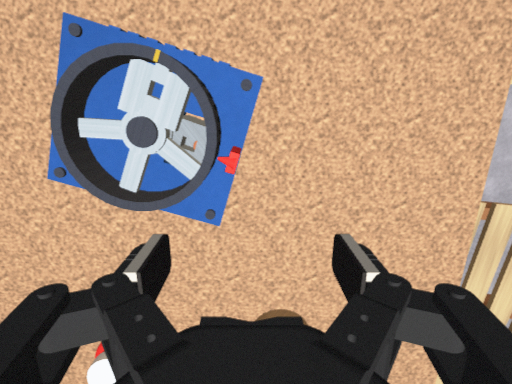

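```bash
cat > h.py <<'E'
import numpy as np, cv2
from bench import *
def ray(P,uv):
    K=P["intrinsics"];T=np.array(P["T"]);d=T[:3,:3]@np.linalg.solve(K,[uv[0],uv[1],1.]);return T[:3,3],d
def onz(P,uv,z):
    o,d=ray(P,uv);return o+d*(z-o[2])/d[2]
def tri(rs):
    A=np.zeros((3,3));b=np.zeros(3)
    for o,d in rs:
        d=d/np.linalg.norm(d);M=np.eye(3)-np.outer(d,d);A+=M;b+=M@o
    return np.linalg.solve(A,b)
def proj(P,X):
    T=np.linalg.inv(np.array(P["T"]));c=T[:3,:3]@np.array(X)+T[:3,3];q=P["intrinsics"]@c;return q[:2]/q[2]
def mask(im,lo,hi):
    return cv2.inRange(cv2.cvtColor(im,cv2.COLOR_BGR2HSV),np.array(lo),np.array(hi))
def blobs(m,amin=8):
    n,l,s,c=cv2.connectedComponentsWithStats(m);return [(s[i],c[i].round(1)) for i in range(1,n) if s[i][4]>=amin]
E
python3 - <<'E'
from h import *
for n in ["scene","side","wrist"]:
    im=cv2.imread(f"pics/{n}0.png")
    for nm,lo,hi in [("yel",(20,140,120),(32,255,255)),("red",(0,170,120),(5,255,255)),("orange",(6,190,150),(15,255,255))]:
        for s,c in blobs(mask(im,lo,hi)):print(n,nm,s,c)
w=cv2.imread("pics/wrist0.png")[0:240,30:280];cv2.imwrite("pics/c1.png",cv2.resize(w,None,fx=2.5,fy=2.5,interpolation=cv2.INTER_CUBIC))
w=cv2.imread("pics/scene0.png")[170:310,220:420];cv2.imwrite("pics/c2.png",cv2.resize(w,None,fx=4,fy=4,interpolation=cv2.INTER_CUBIC))
w=cv2.imread("pics/side0.png")[105:245,175:325];cv2.imwrite("pics/c3.png",cv2.resize(w,None,fx=4,fy=4,interpolation=cv2.INTER_CUBIC))
E
```

```text
scene yel [314  61  23  11 197] [325.4  65.5]
scene yel [ 439  102   73   52 2005] [478. 126.]
scene red [219 146  27  14 221] [232.8 153.7]
scene red [225 169  19   5  27] [234.6 171.4]
scene red [247 212  10  19  68] [251.4 219. ]
scene orange [391 261   3   4   8] [392.  262.5]
side red [281 180   7   7  23] [284.7 182.8]
side red [203 306  49  34 551] [227.  326.3]
side red [214 351   7   4   8] [217.4 352.9]
side orange [215 116   7   2  12] [218.  116.4]
wrist yel [153  50   7  12  54] [156.2  55.5]
wrist red [218 147  22  27 268] [231.2 160. ]
wrist red [ 96 343   8  14  57] [ 99.4 349.5]
```

View pics/c1.png

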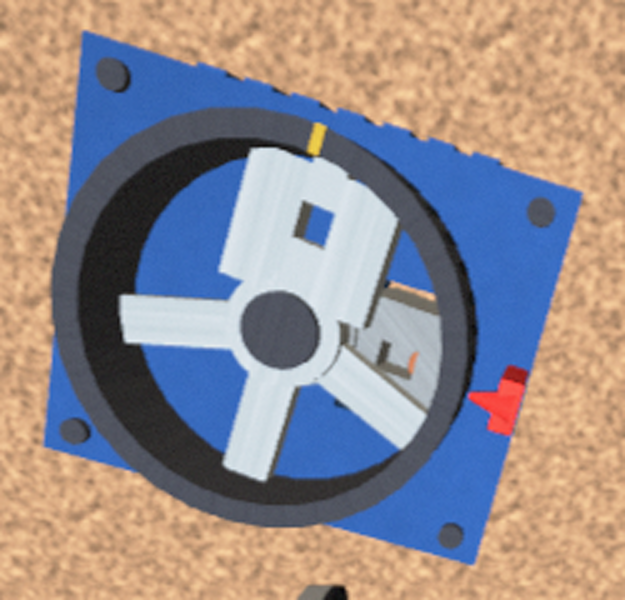

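View pics/c2.png

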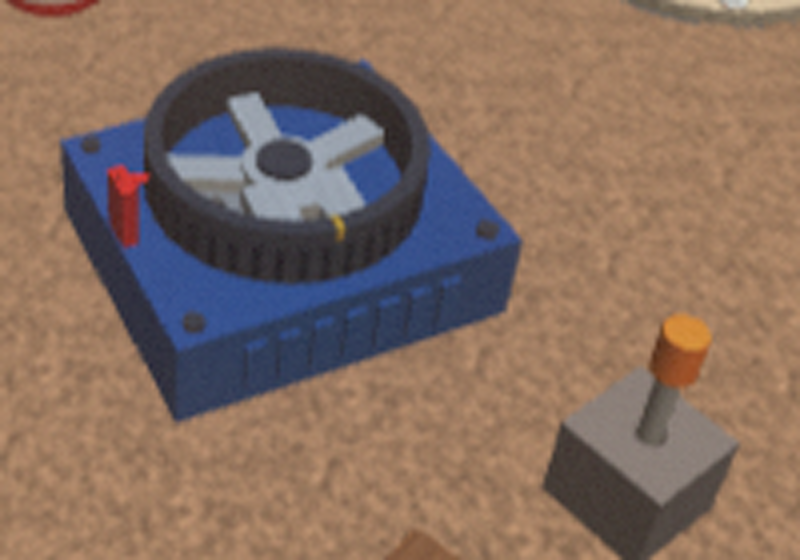

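View pics/c3.png

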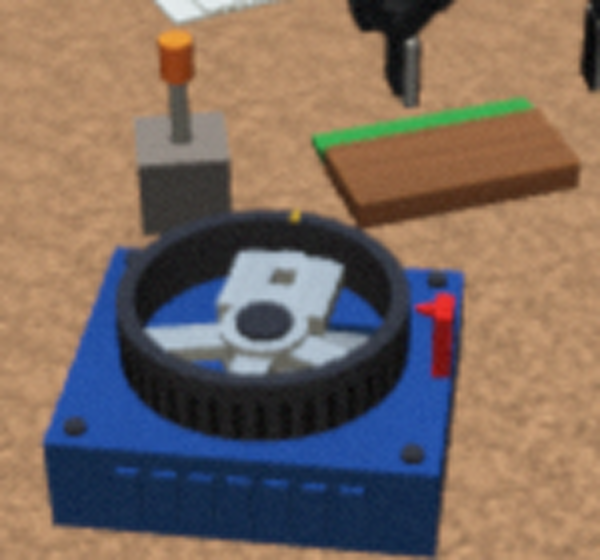

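Run:
```python
from h import *
np.set_printoptions(precision=4,suppress=True)
W=camera_params("wrist");S=camera_params("scene");D=camera_params("side")
w=lambda u,v,z:onz(W,(30+u/2.5,v/2.5),z)
s=lambda u,v:(220+u/4,170+v/4)
d=lambda u,v:(175+u/4,105+v/4)
hub=w(281,328,.084);tip=w(469,397,.0985);mk=w(317,139,.102);sl=w(315,225,.08)
print("hub",hub,"tip",tip,"mark",mk,"slot",sl)
for a in (tip,mk,sl):
    v=(a-hub)[:2];print(np.linalg.norm(v),np.arctan2(v[1],v[0]))
b=np.array([w(*p,.062) for p in [(113,75),(541,212),(451,536),(75,431)]]);print(b,b.mean(0))
print([np.arctan2(*(b[i]-b[j])[1::-1]) for i,j in((1,0),(2,3))])
print("hub scene",onz(S,s(284,158),.084),"side",onz(D,d(264,320),.084))
print("hub tri",tri([ray(S,s(284,158)),ray(D,d(264,320)),ray(W,(30+281/2.5,328/2.5))]))
print("tip sc",onz(S,s(149,178),.0985),onz(D,d(416,309),.0985))
print("grip top",tri([ray(S,s(687,330)),ray(D,d(175,39))]),onz(S,s(687,330),.129),onz(D,d(175,39),.129))
print("grip c",tri([ray(S,s(682,351)),ray(D,d(176,58))]))
for q in [(564,424),(640,370),(738,442),(663,500)]:print(onz(S,s(*q),.055))
for q in [(137,117),(222,112),(230,160),(137,163)]:print(onz(D,d(*q),.055))
```

```text
hub [0.513  0.0472 0.084 ] tip [0.5915 0.0211 0.0985] mark [0.5404 0.1155 0.102 ] slot [0.5297 0.0875 0.08  ]
0.08273363071635809 -0.32095950318311317
0.07368502784346587 1.1889821893560302
0.04367939389930256 1.1793762265463346
[[ 0.4478  0.1456  0.062 ]
 [ 0.6202  0.0937  0.062 ]
 [ 0.5759 -0.0539  0.062 ]
 [ 0.4035 -0.0018  0.062 ]] [0.5118 0.0459 0.062 ]
[np.float64(-0.2920816818402327), np.float64(-0.29372683989740606)]
hub scene [0.5099 0.0497 0.084 ] side [0.5115 0.0432 0.084 ]
hub tri [0.5109 0.0475 0.0816]
tip sc [0.5901 0.0261 0.0985] [0.5915 0.02   0.0985]
grip top [0.4885 0.2867 0.1278] [0.4869 0.2874 0.129 ] [0.4897 0.2816 0.129 ]
grip c [0.4882 0.2876 0.1138]
[0.516  0.2582 0.055 ]
[0.4585 0.2612 0.055 ]
[0.4595 0.3184 0.055 ]
[0.5157 0.3151 0.055 ]
[0.4636 0.3138 0.055 ]
[0.5201 0.3101 0.055 ]
[0.518  0.2509 0.055 ]
[0.4586 0.2578 0.055 ]
```

```bash
cat >> h.py <<'E'
from scipy.spatial.transform import Rotation as R
np.set_printoptions(precision=4,suppress=True)
AX=np.array([.512,.0465]);HY=-.293
def Rt(psi): # tool y at world angle psi, z down
    y=np.array([np.cos(psi),np.sin(psi),0]);z=np.array([0,0,-1.]);x=np.cross(y,z);return R.from_matrix(np.column_stack([x,y,z]))
def state():
    s=observe();r=R.from_quat(s["tcp_rot"]);y=r.as_matrix()[:,1];z=r.as_matrix()[:,2]
    print("t %.2f pos"%s["t"],s["eef_pos"],"psi %.4f"%np.arctan2(y[1],y[0]),"tilt",z[:2],"F",s["contact_force"].round(2),"gap %.3f"%s["finger_gap"],"j",s["joints"].round(2));return s["eef_pos"],r
def rows(path,p=None,r=None,vmax=3.5,wmax=.11):
    if p is None:p,r=state()
    out=[]
    for pos,psi in path:
        pos=np.array(pos);rt=Rt(psi)
        n=int(max(np.ceil(np.linalg.norm(pos-p)*100/vmax),np.ceil((r.inv()*rt).magnitude()/wmax),1))
        rv=(r.inv()*rt).as_rotvec()/n;dp=(pos-p)/n
        for i in range(n):
            l=r.inv().apply(dp)*100
            out.append(np.r_[l.round(2),rv.round(3)]);r=r*R.from_rotvec(rv)
        p=pos
    for i in range(0,len(out),5):print([[float(v) for v in o] for o in out[i:i+5]])
def rim(th,rad=.075,z=.15):return [*(AX+rad*np.array([np.cos(th),np.sin(th)])),z]
E
python3 - <<'E'
from h import *
rows([(rim(1.8,z=.17),1.8)])
E
```

```text
t 0.15 pos [0.6246 0.     0.2305] psi 0.0000 tilt [-0.0015 -0.    ] F [ 1.02  0.19 -0.74] gap 0.999 j [-0.06  0.38  0.02  1.37 -0.01  1.39 -0.05]
[[0.7, -0.76, 0.36, -0.0, -0.0, -0.106], [0.78, -0.68, 0.36, -0.0, -0.0, -0.106], [0.85, -0.6, 0.36, -0.0, -0.0, -0.106], [0.91, -0.5, 0.36, -0.0, -0.0, -0.106], [0.95, -0.41, 0.36, -0.0, -0.0, -0.106]]
[[0.99, -0.3, 0.36, -0.0, -0.0, -0.106], [1.02, -0.2, 0.36, -0.0, -0.0, -0.106], [1.03, -0.09, 0.36, -0.0, -0.0, -0.106], [1.04, 0.02, 0.36, -0.0, -0.0, -0.106], [1.03, 0.13, 0.36, -0.0, -0.0, -0.106]]
[[1.01, 0.24, 0.36, -0.0, -0.0, -0.106], [0.98, 0.34, 0.36, -0.0, -0.0, -0.106], [0.94, 0.45, 0.36, -0.0, -0.0, -0.106], [0.88, 0.54, 0.36, -0.0, -0.0, -0.106], [0.82, 0.63, 0.36, -0.0, -0.0, -0.106]]
[[0.75, 0.72, 0.36, -0.0, -0.0, -0.106], [0.67, 0.79, 0.36, -0.0, -0.0, -0.106]]
```

drive_tool(
  commands=[
    [0.7,-0.76,0.3,0,0,-0.11],
    [0.8,-0.68,0.3,0,0,-0.11],
    [0.85,-0.6,0.3,0,0,-0.11],
    [0.9,-0.5,0.3,0,0,-0.11],
    [0.95,-0.4,0.3,0,0,-0.11],
  ],
  jaw=5,
)

```text
t: 0.57
eef_pos: [0.5852, 0.0334, 0.213]
tcp_rot: [0.482, 0.876, -0.002, -0.001]
contact_force: [0.3, -0.6, -0.2]
finger_gap: 0.587
```

drive_tool(
  commands=[
    [1,-0.3,0.3,0,0,-0.11],
    [1,-0.2,0.3,0,0,-0.11],
    [1,-0.1,0.3,0,0,-0.11],
    [1,0,0.3,0,0,-0.11],
    [1,0.1,0.3,0,0,-0.11],
  ],
)

```text
t: 0.98
eef_pos: [0.5423, 0.0666, 0.1956]
tcp_rot: [0.212, 0.977, -0.002, -0.003]
contact_force: [0.4, -0.1, -0.2]
finger_gap: 0.585
```

drive_tool(
  commands=[
    [1,0.24,0.3,0,0,-0.11],
    [1,0.34,0.3,0,0,-0.11],
    [0.95,0.45,0.3,0,0,-0.11],
    [0.9,0.54,0.3,0,0,-0.11],
    [0.8,0.63,0.3,0,0,-0.11],
  ],
)

```text
t: 1.4
eef_pos: [0.4969, 0.0986, 0.1786]
tcp_rot: [-0.076, 0.997, -0.001, -0.005]
contact_force: [-0.4, 0.1, -0.1]
finger_gap: 0.588
```

Run:
```python
from h import *
rows([(rim(1.8,z=.14),1.8)])
W=camera_params("wrist")
cv2.imwrite("pics/w1.png",snapshot("wrist"));np.savez("pics/w1.npz",T=W["T"])
```

```text
t 1.40 pos [0.4969 0.0986 0.1786] psi 1.7230 tilt [-0.0106 -0.0036] F [-0.35  0.08 -0.13] gap 0.588 j [-0.01  0.19 -0.28  1.75  0.06  1.23  1.42]
[[-0.08, 1.05, 1.93, -0.001, -0.006, -0.039], [-0.11, 1.05, 1.93, -0.001, -0.006, -0.039]]
```

View pics/w1.png

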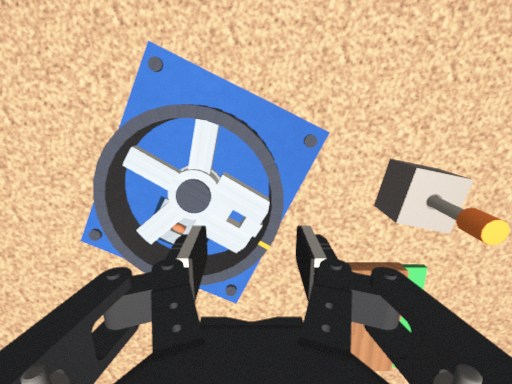

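Run:
```python
from h import *
W=dict(camera_params("wrist"));W["T"]=np.load("pics/w1.npz")["T"]
im=cv2.imread("pics/w1.png")
hub=onz(W,(193.3,196),.084);mk=onz(W,(264,245),.102);print(hub,mk,np.arctan2(*(mk-hub)[1::-1]),np.linalg.norm((mk-hub)[:2]))
b=np.array([onz(W,p,.062) for p in[(155.5,64),(310,141),(231,290),(96,234)]]);print(b.mean(0));print(b)
```

```text
[0.5104 0.047  0.084 ] [0.5398 0.1161 0.102 ] 1.1682879714865135 0.07505238064184164
[0.511  0.0469 0.062 ]
[[ 0.4029 -0.0008  0.062 ]
 [ 0.4476  0.146   0.062 ]
 [ 0.6194  0.0944  0.062 ]
 [ 0.5743 -0.0521  0.062 ]]
```

```bash
sed -i 's/AX=np.array(\[.512,.0465\])/AX=np.array([.5115,.0468])/' h.py
python3 - <<'E'
from h import *
rows([(rim(1.8,z=.115),1.8)],vmax=2)
E
```

```text
t 1.45 pos [0.4952 0.1002 0.1779] psi 1.7336 tilt [-0.0123 -0.0032] F [-0.74  1.87 -0.66] gap 0.589 j [-0.01  0.19 -0.29  1.75  0.06  1.23  1.42]
[[-0.08, 0.49, 1.57, -0.0, -0.003, -0.017], [-0.09, 0.49, 1.57, -0.0, -0.003, -0.017], [-0.09, 0.48, 1.57, -0.0, -0.003, -0.017], [-0.09, 0.48, 1.57, -0.0, -0.003, -0.017]]
```

drive_tool(
  commands=[
    [-0.08,0.5,1.5,0,-0.003,-0.017],
    [-0.09,0.5,1.5,0,-0.003,-0.017],
    [-0.09,0.48,1.5,0,-0.003,-0.017],
    [-0.09,0.48,1.5,0,-0.003,-0.017],
    [0,0,0,0,0,0],
  ],
)

```text
t: 1.87
eef_pos: [0.4952, 0.1202, 0.1167]
tcp_rot: [-0.111, 0.994, -0.001, 0.001]
contact_force: [-0.4, -0.1, -0.2]
finger_gap: 0.59
```

Run:
```python
from h import *
rows([(rim(1.8,z=.086),1.8)],vmax=2)
cv2.imwrite("pics/w2.png",snapshot("wrist"))
```

```text
t 1.87 pos [0.4952 0.1202 0.1167] psi 1.7933 tilt [ 0.0021 -0.001 ] F [-0.36 -0.14 -0.17] gap 0.590 j [-0.04  0.24 -0.31  1.83  0.08  1.08  1.42]
[[0.04, -0.01, 1.53, -0.001, 0.001, -0.003], [0.04, -0.01, 1.53, -0.001, 0.001, -0.003]]
```

View pics/w2.png

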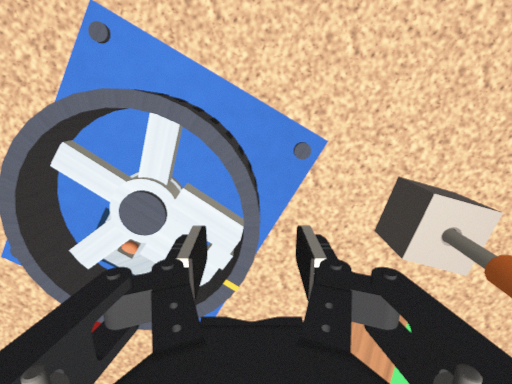

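Run:
```python
from h import *
W=camera_params("wrist")
for X in [observe()["eef_pos"],rim(1.8,z=.102),rim(1.8,z=.117),rim(1.17,z=.102)]:print(proj(W,X))
```

```text
[251.9224 237.0661]
[252.5562 223.2847]
[252.6343 234.0371]
[231.4516 284.2175]
```

drive_tool(
  commands=[
    [0.04,-0.02,1.5,0,0,0],
    [0.02,-0.02,1.4,0,0,0],
    [0,0,0,0,0,0],
  ],
)

```text
t: 2.17
eef_pos: [0.4981, 0.1182, 0.0915]
tcp_rot: [-0.107, 0.994, -0.001, 0.003]
contact_force: [-0.2, -0.3, -0.3]
finger_gap: 0.583
```

drive_tool(
  commands=[
    [0,0,0,0,0,0],
    [0,0,0,0,0,0],
    [0,0,0,0,0,0],
    [0,0,0,0,0,0],
  ],
  jaw=0,
  squeeze=30,
)

```text
t: 2.5
eef_pos: [0.4987, 0.1205, 0.0947]
tcp_rot: [-0.105, 0.994, 0.001, 0.004]
contact_force: [-2.0, 7.5, -13.6]
finger_gap: 0.112
```

Run:
```python
from h import *
state()
```

```text
t 2.50 pos [0.4987 0.1205 0.0947] psi 1.7810 tilt [0.0078 0.0032] F [ -1.96   7.46 -13.63] gap 0.112 j [-0.04  0.27 -0.3   1.85  0.09  1.03  1.4 ]
```

drive_tool(
  commands=[
    [-0.75,-0.04,0,0,0,0.1],
    [-0.75,-0.04,0,0,0,0.1],
    [-0.75,-0.04,0,0,0,0.1],
  ],
)

```text
t: 2.75
eef_pos: [0.5166, 0.1214, 0.0947]
tcp_rot: [0.048, 0.999, 0.0, -0.001]
contact_force: [-0.8, 0.3, -4.6]
finger_gap: 0.107
```

```bash
cat >> h.py <<'E'
def arc():
    p,r=state();v=p[:2]-AX;print("theta %.4f rad %.4f"%(np.arctan2(v[1],v[0]),np.linalg.norm(v)))
E
python3 - <<'E'
from h import *
arc()
E
```

```text
t 2.75 pos [0.5166 0.1214 0.0947] psi 1.4741 tilt [-0.001   0.0008] F [-0.81  0.3  -4.64] gap 0.107 j [-0.08  0.31 -0.25  1.8   0.09  1.05  1.11]
theta 1.5020 rad 0.0747
```

drive_tool(
  commands=[
    [-0.9,-0.05,0,0,0,0.1],
    [-0.9,-0.05,0,0,0,0.1],
    [-0.9,-0.05,0,0,0,0.1],
    [-0.9,-0.05,0,0,0,0.1],
  ],
)

```text
t: 3.08
eef_pos: [0.5477, 0.1117, 0.0946]
tcp_rot: [0.255, 0.967, -0.001, -0.005]
contact_force: [-6.8, 1.0, -0.8]
finger_gap: 0.106
```

Run:
```python
from h import *
arc()
```

```text
t 3.08 pos [0.5477 0.1117 0.0946] psi 1.0561 tilt [-0.0097  0.0005] F [-6.8   0.96 -0.85] gap 0.106 j [-0.12  0.36 -0.17  1.72  0.06  1.08  0.75]
theta 1.0616 rad 0.0743
```

drive_tool(
  commands=[
    [-0.8,-0.02,0,0,0,0.1],
    [-0.8,-0.03,0,0,0,0.1],
    [-0.8,-0.03,0,0,0,0.1],
    [-0.8,-0.03,0,0,0,0.1],
  ],
)

```text
t: 3.42
eef_pos: [0.5699, 0.0922, 0.0947]
tcp_rot: [0.45, 0.893, -0.003, -0.008]
contact_force: [-1.9, -0.3, -4.4]
finger_gap: 0.106
```

Run:
```python
from h import *
arc()
cv2.imwrite("pics/w3.png",snapshot("wrist"))
cv2.imwrite("pics/s3.png",snapshot("scene"))
```

```text
t 3.42 pos [0.5699 0.0922 0.0947] psi 0.6382 tilt [-0.0169  0.0012] F [-1.86 -0.32 -4.39] gap 0.106 j [-0.15  0.4  -0.09  1.66  0.03  1.1   0.4 ]
theta 0.6611 rad 0.0740
```

View pics/w3.png

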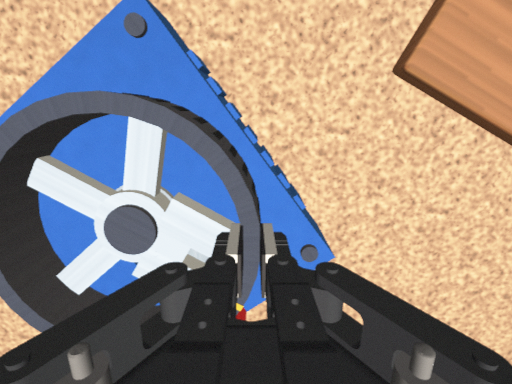

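drive_tool(
  commands=[
    [-0.8,-0.03,0,0,0,0.1],
    [-0.8,-0.03,0,0,0,0.1],
    [-0.8,-0.02,0,0,0,0.1],
    [0,0,0,0,0,0],
  ],
)

```text
t: 3.85
eef_pos: [0.5808, 0.0722, 0.0948]
tcp_rot: [0.575, 0.818, -0.004, -0.008]
contact_force: [4.6, -3.2, -8.1]
finger_gap: 0.107
```

Run:
```python
from h import *
arc()
cv2.imwrite("pics/w4.png",snapshot("wrist"))
for n in("scene","side"):
    im=snapshot(n);cv2.imwrite(f"pics/{n}4.png",im)
    x,y=(220,170) if n=="scene" else (175,125)
    cv2.imwrite(f"pics/{n}4c.png",cv2.resize(im[y:y+140,x:x+150],None,fx=4,fy=4,interpolation=cv2.INTER_CUBIC))
    m=onz(camera_params(n),(0,0),.1)
```

```text
t 3.85 pos [0.5808 0.0722 0.0948] psi 0.3451 tilt [-0.018   0.0018] F [ 4.6  -3.2  -8.07] gap 0.107 j [-0.16  0.41 -0.02  1.64  0.01  1.1   0.16]
theta 0.3511 rad 0.0738
```

View pics/scene4c.png

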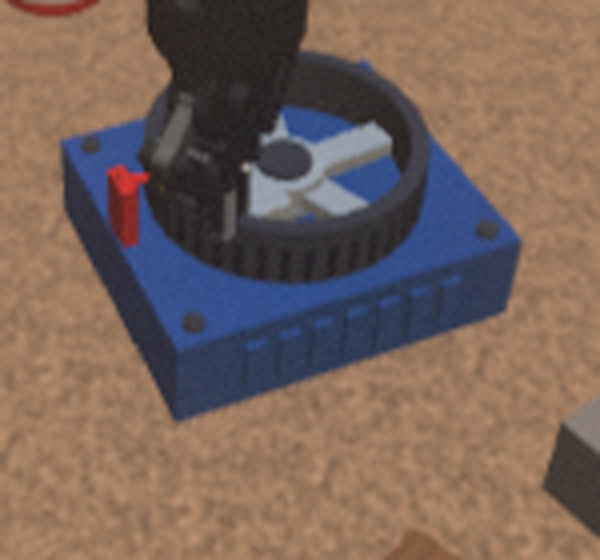

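View pics/side4c.png

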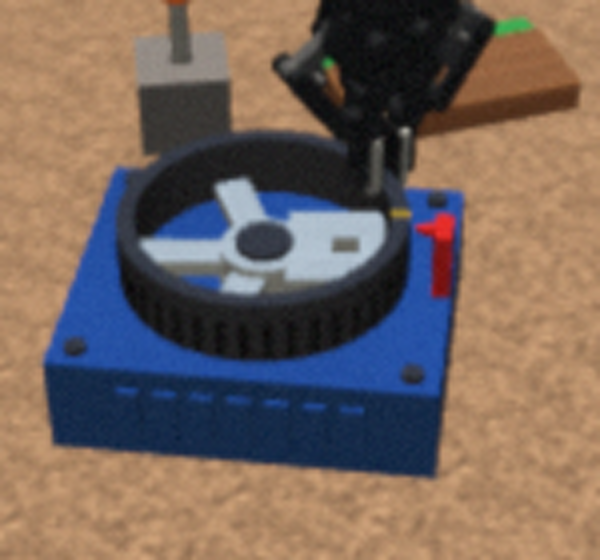

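Run:
```python
from h import *
D=camera_params("side");d=lambda u,v:(175+u/4,125+v/4)
h=onz(D,d(264,240),.084)
for n,q,z in(("mark",(400,213),.102),("tip",(416,229.5),.0985),("slot",(345,244),.08)):
    p=onz(D,d(*q),z);v=(p-h)[:2];print(n,p,np.linalg.norm(v),np.arctan2(v[1],v[0]))
```

```text
mark [0.5848 0.0311 0.102 ] 0.07431345689368152 -0.16382045500478062
tip [0.5914 0.0196 0.0985] 0.08331216340816085 -0.2871007666478245
slot [0.5556 0.0371 0.08  ] 0.04449831719174656 -0.13777320923802852
```

drive_tool(
  commands=[
    [-0.55,-0.01,0,0,0,0.065],
    [-0.55,-0.01,0,0,0,0.065],
    [0,0,0,0,0,0],
  ],
)

```text
t: 4.25
eef_pos: [0.583, 0.0649, 0.0948]
tcp_rot: [0.618, 0.786, -0.005, -0.008]
contact_force: [4.3, -4.4, -7.1]
finger_gap: 0.109
```

```bash
cat >> h.py <<'E'
def crop(n,name,x,y,w=150,h=140,f=4):
    im=snapshot(n);cv2.imwrite(name.replace(".png","_full.png"),im);cv2.imwrite(name,cv2.resize(im[y:y+h,x:x+w],None,fx=f,fy=f,interpolation=cv2.INTER_CUBIC))
E
python3 - <<'E'
from h import *
arc();crop("side","pics/side5.png",255,150,50,50,10)
E
```

```text
t 4.25 pos [0.583  0.0649 0.0948] psi 0.2375 tilt [-0.0183  0.0029] F [ 4.26 -4.45 -7.12] gap 0.109 j [-0.16  0.42 -0.    1.64 -0.01  1.1   0.08]
theta 0.2482 rad 0.0737
```

View pics/side5.png

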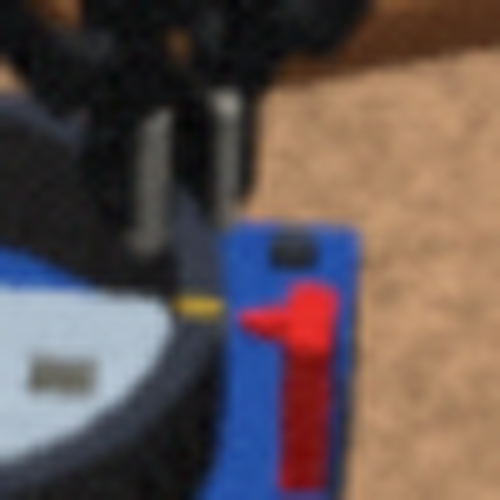

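Run:
```python
from h import *
D=camera_params("side");d=lambda u,v:(255+u/10,150+v/10)
h=onz(D,(175+264/4,125+240/4),.084)
for n,q,z in(("mark",(200,305),.102),("tip",(240,320),.0985),("slot",(62,375),.08)):
    p=onz(D,d(*q),z);v=(p-h)[:2];print(n,p,np.linalg.norm(v),np.arctan2(v[1],v[0]))
```

```text
mark [0.5832 0.0231 0.102 ] 0.07448991049582133 -0.27250147876309877
tip [0.5917 0.0209 0.0985] 0.08321062460267394 -0.27112041986218777
slot [0.5545 0.0318 0.08  ] 0.04451928639784848 -0.2583577709698298
```

drive_tool(
  commands=[
    [0,0,0,0,0,0],
    [0,0,0,0,0,0],
    [0,0,0,0,0,0],
    [0,0,0,0,0,0],
  ],
  jaw=4,
)

```text
t: 4.63
eef_pos: [0.5831, 0.0677, 0.0971]
tcp_rot: [0.611, 0.792, -0.003, -0.008]
contact_force: [-0.0, -0.1, -0.9]
finger_gap: 0.464
```

drive_tool(
  commands=[
    [0,0,-2,0,0,0],
    [0,0,-3,0,0,0],
    [0,0,-3,0,0,0],
    [0,0,-3,0,0,0],
    [0,0,-3,0,0,0],
  ],
)

```text
t: 5.05
eef_pos: [0.5804, 0.0692, 0.2357]
tcp_rot: [0.607, 0.795, -0.008, -0.013]
contact_force: [0.8, 1.2, -0.5]
finger_gap: 0.467
```

Run:
```python
from h import *
state()
T=camera_params("wrist")["T"]; np.savez("pics/w5.npz",T=T)
crop("wrist","pics/w5.png",0,0,512,384,1.5)
```

```text
t 5.05 pos [0.5804 0.0692 0.2357] psi 0.2671 tilt [-0.0302  0.004 ] F [ 0.82  1.21 -0.55] gap 0.467 j [-0.16  0.32 -0.    1.45 -0.01  1.4   0.1 ]
```

View pics/w5.png

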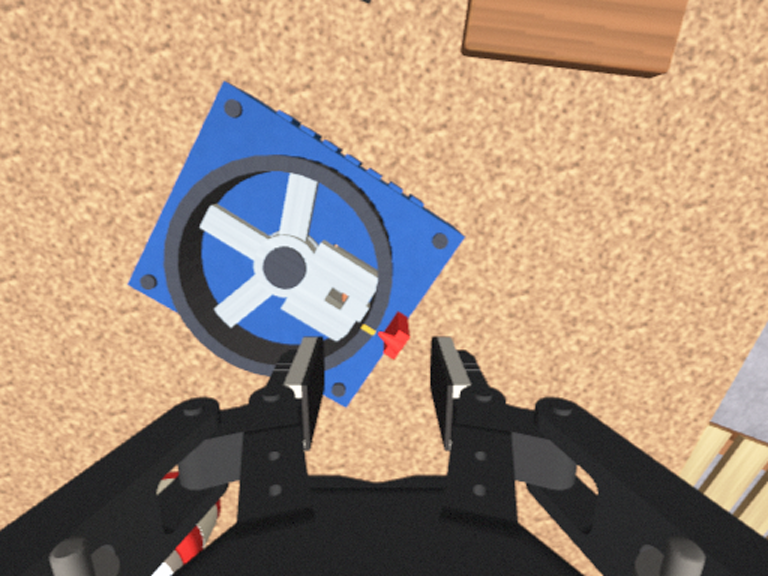

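Run:
```python
from h import *
im=cv2.imread("pics/w5_full.png");x,y=170,150
cv2.imwrite("pics/w5c.png",cv2.resize(im[y:y+100,x:x+120],None,fx=6,fy=6,interpolation=cv2.INTER_CUBIC))
```

```text
(no output)
```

View pics/w5c.png

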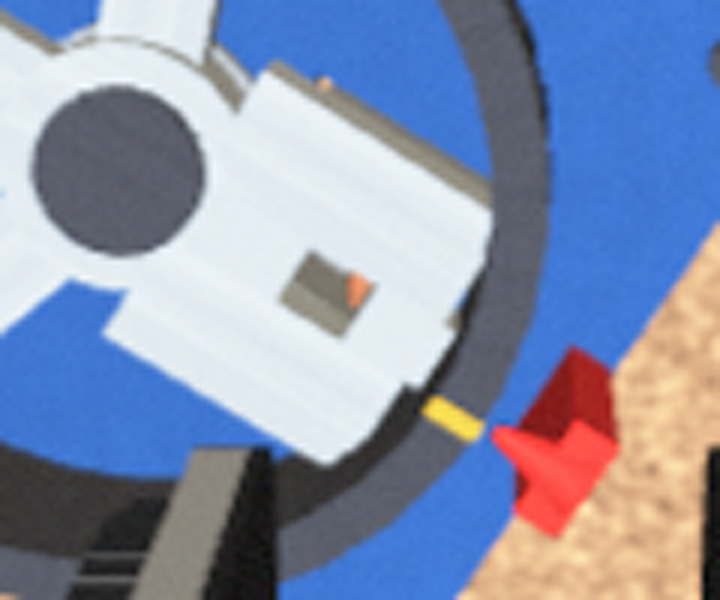

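Run:
```python
from h import *
W=dict(camera_params("wrist"));W["T"]=np.load("pics/w5.npz")["T"]
c=lambda u,v:(170+u/6-.4,150+v/6-.4)
h=onz(W,c(119,171),.084)
for n,q,z in(("hub",(119,171),.084),("mark",(454,419),.102),("tip",(494,434),.0985),("slot",(328,294),.08)):
    p=onz(W,c(*q),z);v=(p-h)[:2];print(n,p,np.linalg.norm(v),np.arctan2(v[1],v[0]))
b=np.array([onz(W,(u/1.5,v/1.5),.062) for u,v in[(233,109),(440,242),(338,389),(149,282)]]);print(b,b.mean(0))
```

```text
hub [0.5117 0.0473 0.084 ] 0.0 0.0
mark [0.5831 0.0241 0.102 ] 0.07500222057824109 -0.313653909165701
tip [0.5911 0.0218 0.0985] 0.08332472981377785 -0.30986543214044865
slot [0.5546 0.0332 0.08  ] 0.045121590447224816 -0.31659153364197257
[[ 0.4479  0.1455  0.062 ]
 [ 0.6204  0.093   0.062 ]
 [ 0.575  -0.0531  0.062 ]
 [ 0.4039 -0.0016  0.062 ]] [0.5118 0.046  0.062 ]
```

```bash
sed -i 's/AX=np.array(\[.5115,.0468\])/AX=np.array([.5117,.047])/' h.py
python3 - <<'E'
from h import *
rows([((.488,.286,.2),1.277)])
E
```

```text
t 5.10 pos [0.5831 0.0696 0.2431] psi 0.2670 tilt [-0.0204  0.0057] F [1.38 0.49 5.56] gap 0.471 j [-0.16  0.31 -0.    1.44 -0.01  1.41  0.1 ]
[[2.33, -0.34, 0.46, -0.001, -0.002, -0.101], [2.36, -0.1, 0.46, -0.001, -0.002, -0.101], [2.36, 0.14, 0.45, -0.001, -0.002, -0.101], [2.33, 0.37, 0.45, -0.001, -0.002, -0.101], [2.28, 0.6, 0.45, -0.001, -0.002, -0.101]]
[[2.21, 0.83, 0.44, -0.001, -0.002, -0.101], [2.12, 1.05, 0.44, -0.001, -0.002, -0.101], [2.0, 1.26, 0.44, -0.001, -0.002, -0.101], [1.86, 1.45, 0.43, -0.001, -0.002, -0.101], [1.71, 1.63, 0.43, -0.001, -0.002, -0.101]]
```

drive_tool(
  commands=[
    [2.3,-0.3,0.4,0,0,-0.1],
    [2.4,-0.1,0.4,0,0,-0.1],
    [2.4,0.1,0.4,0,0,-0.1],
    [2.3,0.4,0.4,0,0,-0.1],
    [2.3,0.6,0.4,0,0,-0.1],
  ],
  jaw=5,
)

```text
t: 5.52
eef_pos: [0.5395, 0.1766, 0.2323]
tcp_rot: [0.386, 0.923, 0.002, -0.003]
contact_force: [-0.2, 0.9, -0.9]
finger_gap: 0.586
```

drive_tool(
  commands=[
    [2.2,0.8,0.4,0,0,-0.1],
    [2.1,1,0.4,0,0,-0.1],
    [2,1.2,0.4,0,0,-0.1],
    [1.9,1.4,0.4,0,0,-0.1],
  ],
)

```text
t: 5.85
eef_pos: [0.4963, 0.2667, 0.2181]
tcp_rot: [0.181, 0.983, 0.004, -0.001]
contact_force: [0.4, 0.7, -1.0]
finger_gap: 0.582
```

Run:
```python
from h import *
rows([((.488,.286,.17),1.277)])
np.savez("pics/w6.npz",T=camera_params("wrist")["T"])
crop("wrist","pics/w6.png",0,0,512,384,1.5)
```

```text
t 5.85 pos [0.4963 0.2667 0.2181] psi 1.2061 tilt [-0.0004  0.009 ] F [ 0.39  0.7  -0.99] gap 0.582 j [-0.34  0.27 -0.25  1.56  0.06  1.32  0.61]
[[0.72, 0.73, 2.41, 0.004, -0.002, -0.035], [0.7, 0.77, 2.41, 0.004, -0.002, -0.035]]
```

View pics/w6.png

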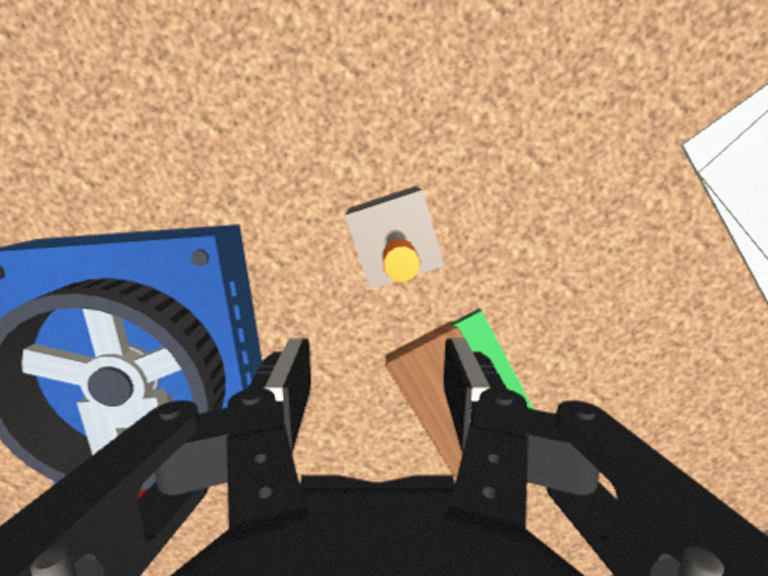

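Run:
```python
from h import *
W=dict(camera_params("wrist"));W["T"]=np.load("pics/w6.npz")["T"]
print(onz(W,(402/1.5,264/1.5),.129))
q=np.array([onz(W,(u/1.5,v/1.5),.055) for u,v in[(347,214),(419,190),(442,264),(370,288)]]);print(q,q.mean(0))
b=onz(W,(110/1.5,386/1.5),.084);print("hub",b)
```

```text
[0.489 0.286 0.129]
[[0.4577 0.2595 0.055 ]
 [0.4603 0.3147 0.055 ]
 [0.5187 0.3129 0.055 ]
 [0.5169 0.2547 0.055 ]] [0.4884 0.2855 0.055 ]
hub [0.5105 0.0485 0.084 ]
```

drive_tool(
  commands=[
    [0.7,0.7,1.9,0,0,-0.03],
    [0.7,0.7,1.9,0,0,-0.03],
    [0,0,1.5,0,0,0],
    [0,0,0,0,0,0],
  ],
)

```text
t: 6.23
eef_pos: [0.481, 0.2974, 0.1651]
tcp_rot: [0.136, 0.991, 0.008, -0.001]
contact_force: [-1.1, -0.2, -0.5]
finger_gap: 0.588
```

Run:
```python
from h import *
rows([((.4887,.2857,.15),1.277)])
```

```text
t 6.23 pos [0.481  0.2974 0.1651] psi 1.2975 tilt [0.0005 0.0159] F [-1.07 -0.22 -0.49] gap 0.588 j [-0.38  0.31 -0.28  1.63  0.07  1.2   0.63]
[[-1.06, -0.95, 1.49, 0.015, -0.004, 0.02]]
```

drive_tool(
  commands=[
    [-0.7,-0.6,0.5,0.01,0,0.01],
    [-0.3,-0.3,0.5,0.005,0,0.01],
    [0,0,0,0,0,0],
    [0,0,0,0,0,0],
  ],
)

```text
t: 6.57
eef_pos: [0.49, 0.2846, 0.1563]
tcp_rot: [0.148, 0.989, 0.0, -0.001]
contact_force: [0.0, -0.2, 0.3]
finger_gap: 0.586
```

Run:
```python
from h import *
rows([((.4887,.2857,.1),1.277)],vmax=1)
```

```text
t 6.57 pos [0.49   0.2846 0.1563] psi 1.2745 tilt [-0.0023  0.0006] F [ 0.01 -0.15  0.3 ] gap 0.586 j [-0.37  0.32 -0.26  1.63  0.09  1.2   0.62]
[[0.02, 0.01, 0.94, -0.0, -0.0, -0.0], [0.02, 0.01, 0.94, -0.0, -0.0, -0.0], [0.03, 0.01, 0.94, -0.0, -0.0, -0.0], [0.03, 0.01, 0.94, -0.0, -0.0, -0.0], [0.03, 0.01, 0.94, -0.0, -0.0, -0.0]]
[[0.03, 0.01, 0.94, -0.0, -0.0, -0.0]]
```

drive_tool(
  commands=[
    [0.04,0.02,1,0,0,0],
    [0.04,0.02,1,0,0,0],
    [0.04,0.02,1,0,0,0],
    [0.03,0.01,1,0,0,0],
    [0,0,0.6,0,0,0],
  ],
)

```text
t: 6.98
eef_pos: [0.491, 0.2855, 0.109]
tcp_rot: [0.149, 0.989, 0.002, 0.001]
contact_force: [-0.6, -1.3, -0.7]
finger_gap: 0.586
```

drive_tool(
  commands=[
    [0,0,0.3,0,0,0],
    [0,0,0,0,0,0],
  ],
)

```text
t: 7.15
eef_pos: [0.4896, 0.2849, 0.1029]
tcp_rot: [0.149, 0.989, 0.001, -0.001]
contact_force: [-0.3, 0.9, 0.2]
finger_gap: 0.586
```

Run:
```python
from h import *
rows([((.4887,.2857,.1),1.277)],vmax=1)
np.savez("pics/w7.npz",T=camera_params("wrist")["T"])
crop("wrist","pics/w7.png",0,0,512,384,1.5)
```

```text
t 7.15 pos [0.4896 0.2849 0.1029] psi 1.2721 tilt [-0.0009  0.0012] F [-0.26  0.94  0.17] gap 0.586 j [-0.37  0.37 -0.26  1.69  0.1   1.09  0.61]
[[0.11, 0.05, 0.29, 0.001, -0.001, -0.005]]
```

View pics/w7.png

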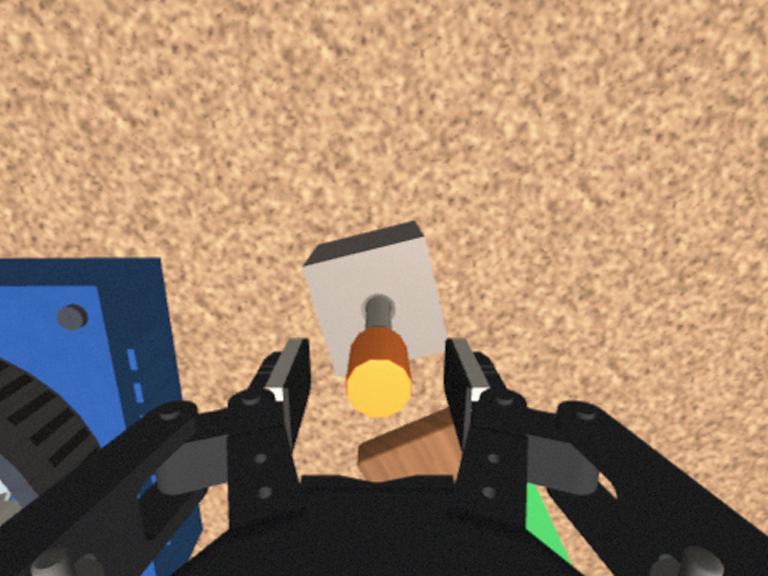

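Run:
```python
from h import *
W=dict(camera_params("wrist"));W["T"]=np.load("pics/w7.npz")["T"]
p=onz(W,(379/1.5-.2,389/1.5-.2),.129);print(p);s=observe();print(R.from_quat(s["tcp_rot"]).inv().apply(p-s["eef_pos"])*100)
```

```text
[0.4885 0.2859 0.129 ]
[ 0.1383  0.0549 -2.5817]
```

drive_tool(
  commands=[
    [0.15,0.06,0.3,0,0,0],
    [0,0,0,0,0,0],
  ],
)

```text
t: 7.37
eef_pos: [0.4885, 0.2864, 0.1004]
tcp_rot: [0.149, 0.989, 0.001, -0.0]
contact_force: [-1.3, -0.2, 0.7]
finger_gap: 0.585
```

drive_tool(
  commands=[
    [0,0,0,0,0,0],
    [0,0,0,0,0,0],
    [0,0,0,0,0,0],
    [0,0,0,0,0,0],
    [0,0,0,0,0,0],
  ],
  jaw=0,
  squeeze=50,
)

```text
t: 7.78
eef_pos: [0.489, 0.2868, 0.1016]
tcp_rot: [0.149, 0.989, 0.001, 0.001]
contact_force: [0.2, -0.2, -0.8]
finger_gap: 0.241
```

Run:
```python
from h import *
rows([((.4887,.2857,.16),1.277)],vmax=1.5)
```

```text
t 7.78 pos [0.489  0.2868 0.1016] psi 1.2725 tilt [0.0015 0.0026] F [ 0.22 -0.16 -0.78] gap 0.241 j [-0.38  0.37 -0.26  1.7   0.1   1.08  0.6 ]
[[-0.0, -0.02, -1.46, 0.001, 0.0, -0.001], [-0.0, -0.03, -1.46, 0.001, 0.0, -0.001], [-0.0, -0.03, -1.46, 0.001, 0.0, -0.001], [-0.0, -0.03, -1.46, 0.001, 0.0, -0.001]]
```

drive_tool(
  commands=[
    [0,0,-1,0,0,0],
    [0,0,-1.5,0,0,0],
    [0,0,-1.5,0,0,0],
    [0,0,-1.5,0,0,0],
    [0,0,-2,0,0,0],
  ],
)

```text
t: 8.2
eef_pos: [0.4868, 0.2854, 0.1767]
tcp_rot: [0.148, 0.989, -0.001, -0.003]
contact_force: [-0.2, 0.3, -1.8]
finger_gap: 0.245
```

drive_tool(
  commands=[
    [0,0,-2,0,0,0],
    [0,0,-2,0,0,0],
    [0,0,0,0,0,0],
  ],
)

```text
t: 8.45
eef_pos: [0.4881, 0.2864, 0.2249]
tcp_rot: [0.148, 0.989, 0.001, -0.0]
contact_force: [-0.3, 0.7, 0.5]
finger_gap: 0.236
```

Run:
```python
from h import *
p,r=state()
sl=AX+.045*np.array([np.cos(-.30),np.sin(-.30)]);print(sl)
rows([((*sl,.215),1.273)],p,r)
crop("wrist","pics/w8.png",0,0,512,384,1.5)
crop("side","pics/side8.png",150,20,150,140,4)
crop("scene","pics/scene8.png",320,170,140,140,4)
```

```text
t 8.45 pos [0.4881 0.2864 0.2249] psi 1.2729 tilt [0.0004 0.0029] F [-0.3   0.69  0.54] gap 0.236 j [-0.37  0.27 -0.27  1.54  0.07  1.34  0.63]
[0.5547 0.0337]
[[-1.72, -2.78, 0.11, 0.0, -0.0, -0.0], [-1.72, -2.78, 0.12, 0.0, -0.0, -0.0], [-1.72, -2.78, 0.12, 0.0, -0.0, -0.0], [-1.72, -2.78, 0.12, 0.0, -0.0, -0.0], [-1.72, -2.78, 0.12, 0.0, -0.0, -0.0]]
[[-1.72, -2.77, 0.12, 0.0, -0.0, -0.0], [-1.72, -2.77, 0.12, 0.0, -0.0, -0.0], [-1.72, -2.77, 0.12, 0.0, -0.0, -0.0]]
```

View pics/w8.png

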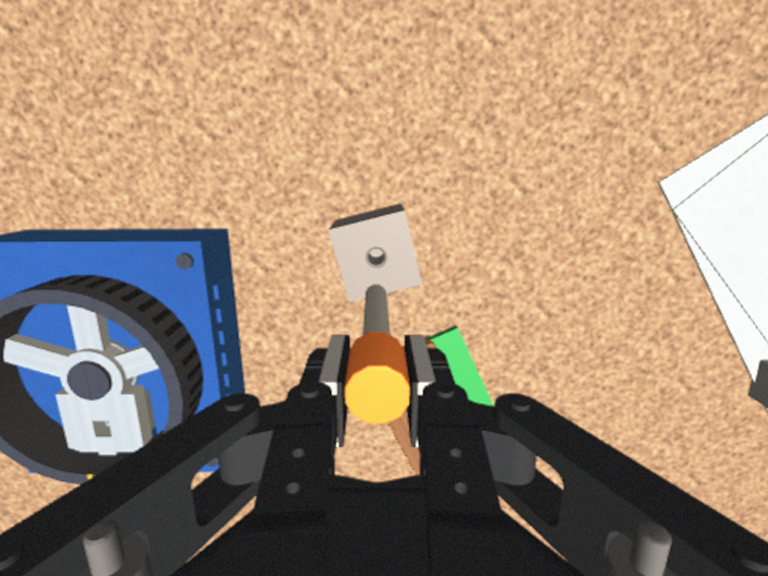

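View pics/side8.png

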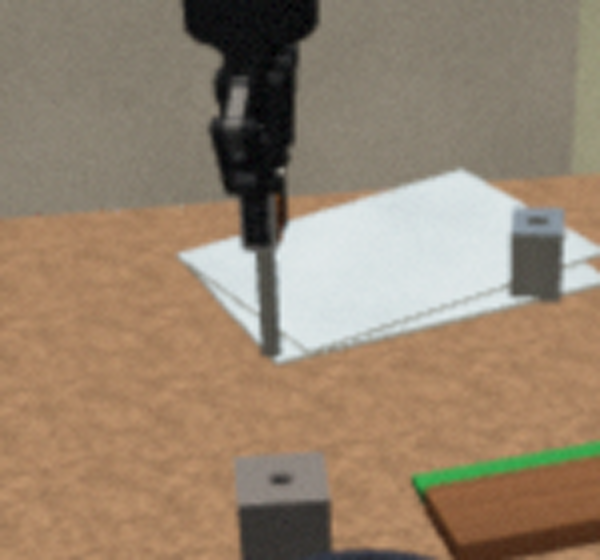

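View pics/scene8.png

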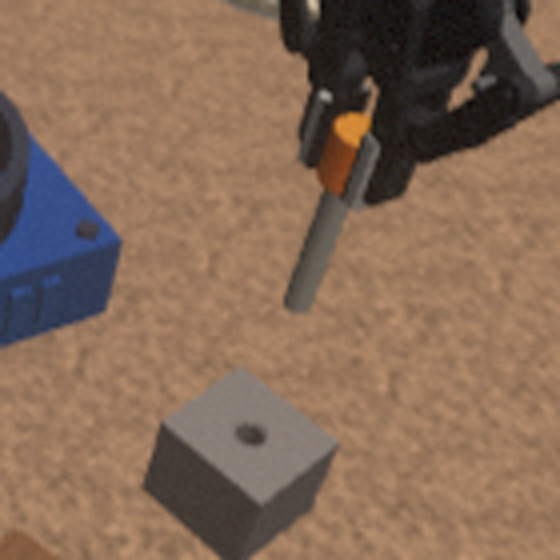

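Run:
```python
from h import *
W=camera_params("wrist");S=camera_params("scene");D=camera_params("side")
f=tri([ray(S,(394.75,246.7)),ray(D,(217.7,108.3)),ray(W,(250,195))]);print("foot",f)
t=tri([ray(S,(408,201.5)),ray(W,(251.3,262.5))]);print("top",t)
p,r=state();print(f-p,t-p)
print("pins axis",(t-f)/np.linalg.norm(t-f), np.linalg.norm(t-f))
for X in (p+[0,0,-.0766],p+[0,0,.0274]):print(proj(S,X),proj(D,X),proj(W,X))
```

```text
foot [0.4864 0.2863 0.1446]
top [0.4861 0.2844 0.2476]
t 8.60 pos [0.4864 0.2851 0.2195] psi 1.2730 tilt [-0.0057 -0.0009] F [ 0.07 -0.13 -1.89] gap 0.239 j [-0.37  0.28 -0.27  1.55  0.07  1.33  0.63]
[ 0.      0.0013 -0.0749] [-0.0003 -0.0006  0.0281]
pins axis [-0.0025 -0.0183  0.9998] 0.10305252981473222
[392.6759 246.4262] [216.9701 109.3004] [251.4141 195.661 ]
[408.6391 202.4486] [214.4614  70.2585] [251.0039 262.842 ]
```

drive_tool(
  commands=[
    [-1.5,-2.4,0,0,0,0],
    [-1.7,-2.8,0,0,0,0],
    [-1.7,-2.8,0,0,0,0],
    [-1.7,-2.8,0,0,0,0],
    [-1.7,-2.8,0,0,0,0],
  ],
)

```text
t: 9.02
eef_pos: [0.5202, 0.1351, 0.2111]
tcp_rot: [0.139, 0.99, -0.001, -0.009]
contact_force: [0.4, 0.3, -1.2]
finger_gap: 0.236
```

drive_tool(
  commands=[
    [-1.7,-2.8,0,0,0,0],
    [-1.5,-2.2,0,0,0,0],
    [0,0,0,0,0,0],
    [0,0,0,0,0,0],
  ],
)

```text
t: 9.35
eef_pos: [0.5357, 0.0641, 0.2039]
tcp_rot: [0.145, 0.989, -0.005, -0.014]
contact_force: [-0.2, 0.5, -0.8]
finger_gap: 0.239
```

Run:
```python
from h import *
rows([((.5547,.0337,.205),1.273)],vmax=2)
```

```text
t 9.35 pos [0.5357 0.0641 0.2039] psi 1.2791 tilt [-0.0299 -0.0058] F [-0.21  0.55 -0.8 ] gap 0.239 j [-0.07  0.24 -0.13  1.62  0.03  1.31  1.07]
[[-1.35, -1.18, -0.08, -0.007, -0.013, 0.003], [-1.35, -1.18, -0.07, -0.007, -0.013, 0.003]]
```

drive_tool(
  commands=[
    [-1.3,-1.2,-0.1,-0.007,-0.013,0],
    [-1,-0.9,-0.1,-0.007,-0.013,0],
    [0,0,0,0,0,0],
    [0,0,0,0,0,0],
  ],
)

```text
t: 9.68
eef_pos: [0.5497, 0.0381, 0.2012]
tcp_rot: [0.145, 0.989, -0.0, -0.004]
contact_force: [0.6, 0.0, -1.7]
finger_gap: 0.237
```

Run:
```python
from h import *
rows([((.5547,.0337,.20),1.273)],vmax=2)
```

```text
t 9.68 pos [0.5497 0.0381 0.2012] psi 1.2806 tilt [-0.0076  0.0005] F [ 0.61  0.02 -1.73] gap 0.237 j [-0.03  0.25 -0.11  1.61  0.03  1.29  1.13]
[[-0.61, -0.28, 0.12, -0.002, -0.007, 0.008]]
```

drive_tool(
  commands=[
    [-0.6,-0.28,0,-0.002,-0.007,0.008],
    [-0.1,0,0,0,0,0],
    [0,0,0,0,0,0],
    [0,0,0,0,0,0],
  ],
)

```text
t: 10.02
eef_pos: [0.5551, 0.0369, 0.2005]
tcp_rot: [0.147, 0.989, 0.001, -0.001]
contact_force: [0.5, -0.3, -1.3]
finger_gap: 0.239
```

Run:
```python
from h import *
rows([((.5547,.0337,.175),1.273)],vmax=2)
crop("wrist","pics/w9.png",0,0,512,384,1.5)
crop("side","pics/side9.png",175,90,150,140,4)
crop("scene","pics/scene9.png",220,130,150,140,4)
```

```text
t 10.02 pos [0.5551 0.0369 0.2005] psi 1.2763 tilt [-0.0015  0.0016] F [ 0.53 -0.35 -1.27] gap 0.239 j [-0.03  0.26 -0.11  1.61  0.03  1.28  1.13]
[[-0.03, -0.16, 1.28, 0.001, -0.001, 0.002], [-0.03, -0.16, 1.28, 0.001, -0.001, 0.002]]
```

View pics/w9.png

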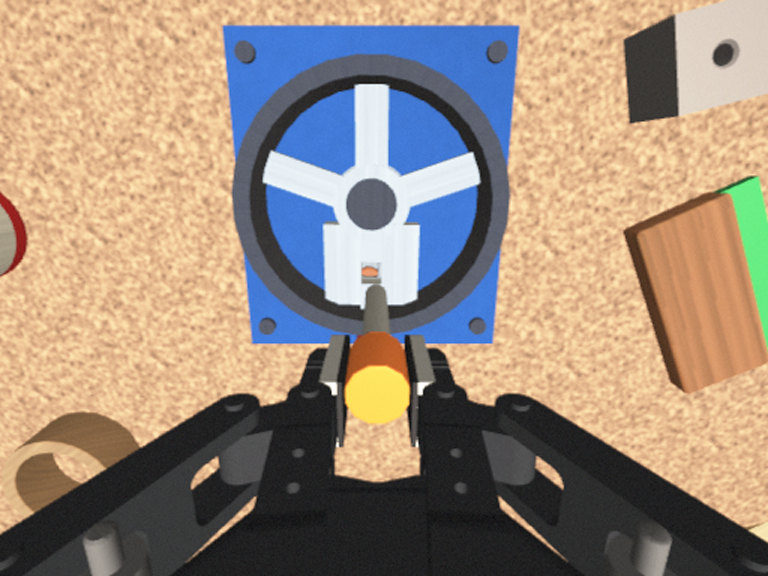

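View pics/side9.png

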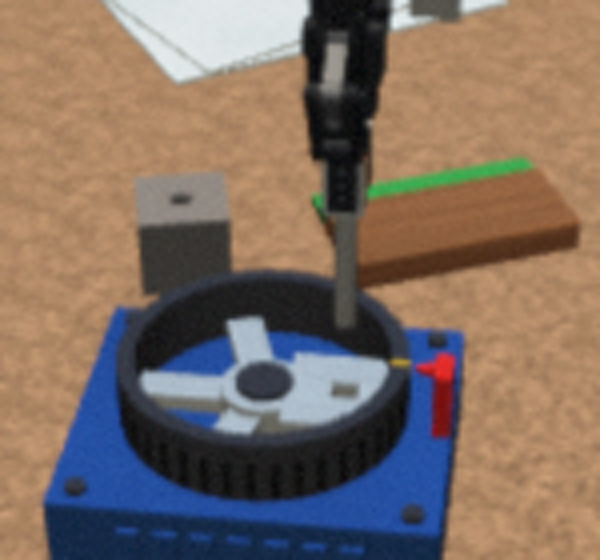

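View pics/scene9.png

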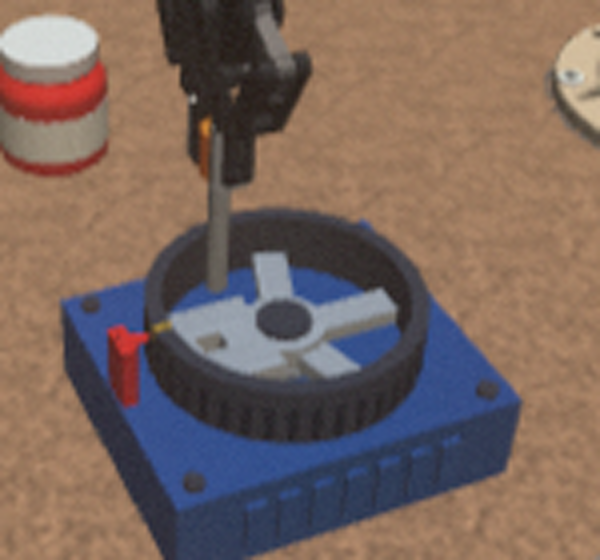

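Run:
```python
from h import *
im=cv2.imread("pics/w9_full.png");cv2.imwrite("pics/w9c.png",cv2.resize(im[165:225,210:290],None,fx=8,fy=8,interpolation=cv2.INTER_CUBIC))
```

```text
(no output)
```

View pics/w9c.png

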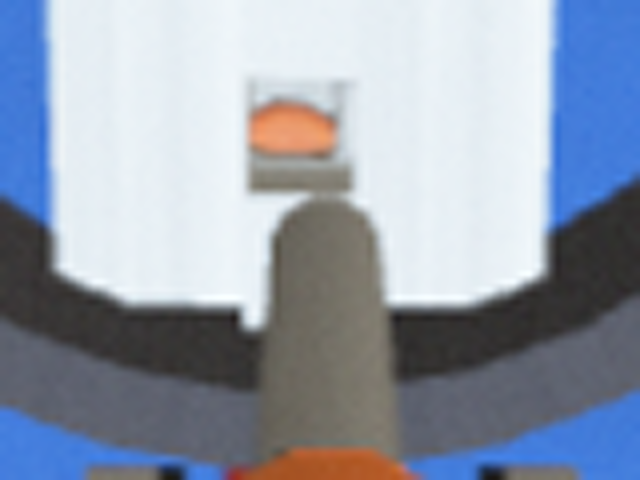

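Run:
```python
from h import *
W=camera_params("wrist");p,r=state()
s=onz(W,(247.1,181.5),.08);print("slot",s)
f=onz(W,(325/8+209.6,(200+45)/8+164.6),p[2]-.0766);print("foot",f,f-p)
print("tool d",r.inv().apply(s-f)*100, r.inv().apply(s-p)*100)
h=onz(W,(371/1.5-.2,203.5/1.5-.2),.084);v=(s-h)[:2];print(h,np.linalg.norm(v),np.arctan2(v[1],v[0]))
```

```text
t 10.17 pos [0.5551 0.0367 0.2006] psi 1.2762 tilt [-0.0014  0.0015] F [-0.43 -0.14 -1.97] gap 0.238 j [-0.03  0.26 -0.11  1.61  0.03  1.28  1.13]
slot [0.5538 0.033  0.08  ]
foot [0.5548 0.0361 0.124 ] [-0.0003 -0.0007 -0.0766]
tool d [-0.0015 -0.3247  4.4001] [-0.0067 -0.4065 12.06  ]
[0.5105 0.0464 0.084 ] 0.04537319341149666 -0.30022089150265224
```

drive_tool(
  commands=[
    [0,-0.36,0.8,0,0,0],
    [0,0,0.8,0,0,0],
    [0,0,0.4,0,0,0],
    [0,0,0,0,0,0],
  ],
)

```text
t: 10.5
eef_pos: [0.5537, 0.0332, 0.1786]
tcp_rot: [0.147, 0.989, 0.001, -0.001]
contact_force: [-0.9, -0.1, -2.7]
finger_gap: 0.238
```

Run:
```python
from h import *
rows([((.5542,.0333,.165),1.273)],vmax=2)
crop("wrist","pics/w10.png",200,160,100,80,8)
```

```text
t 10.50 pos [0.5537 0.0332 0.1786] psi 1.2767 tilt [-0.0011  0.0015] F [-0.89 -0.07 -2.68] gap 0.238 j [-0.03  0.27 -0.11  1.64  0.03  1.23  1.14]
[[-0.04, 0.02, 1.36, 0.001, -0.001, 0.004]]
```

View pics/w10.png

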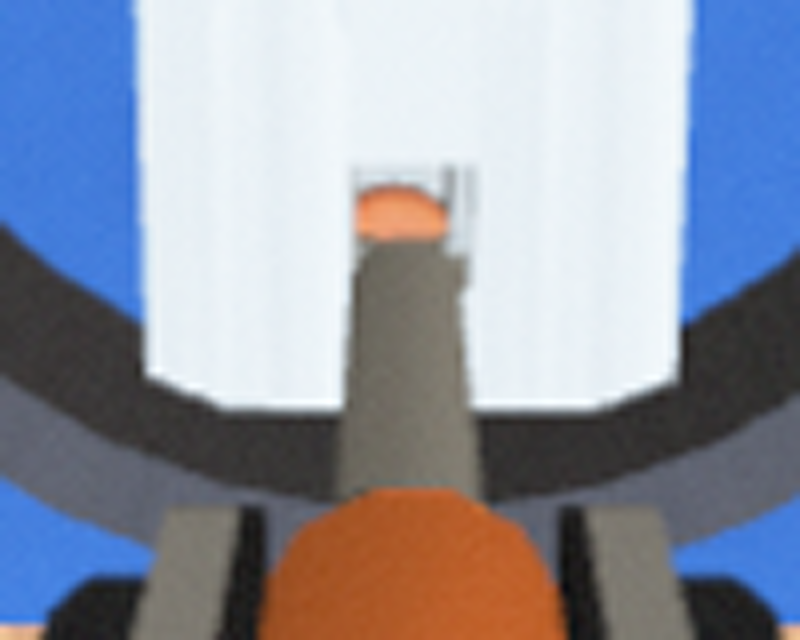

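drive_tool(
  commands=[
    [-0.03,0.03,0.6,0,0,0.003],
    [0,0,0.5,0,0,0],
    [0,0,0.1,0,0,0],
    [0,0,0,0,0,0],
  ],
)

```text
t: 10.88
eef_pos: [0.5542, 0.0336, 0.1655]
tcp_rot: [0.148, 0.989, 0.001, -0.001]
contact_force: [-0.3, -0.1, -2.0]
finger_gap: 0.238
```

Run:
```python
from h import *
p,r=state()
W=camera_params("wrist");print(proj(W,p+[0,0,-.0766]),proj(W,[.5542,.0333,.08]))
crop("wrist","pics/w11.png",200,160,100,80,8)
crop("side","pics/side11.png",225,150,60,60,10)
crop("scene","pics/scene11.png",245,180,60,60,10)
```

```text
t 10.88 pos [0.5542 0.0336 0.1655] psi 1.2732 tilt [-0.0012  0.0017] F [-0.3  -0.07 -1.98] gap 0.238 j [-0.03  0.28 -0.11  1.66  0.03  1.21  1.13]
[251.086 195.338] [250.7985 192.2474]
```

View pics/w11.png

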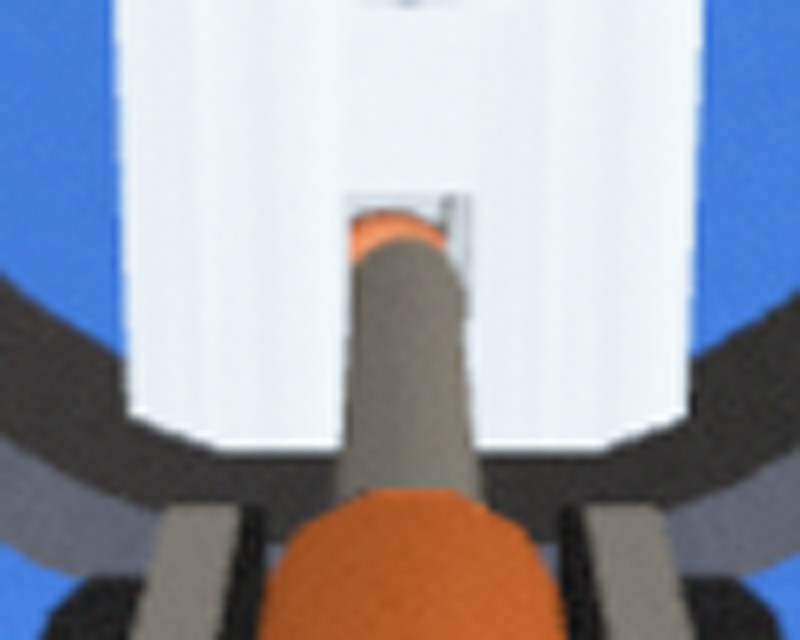

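View pics/side11.png

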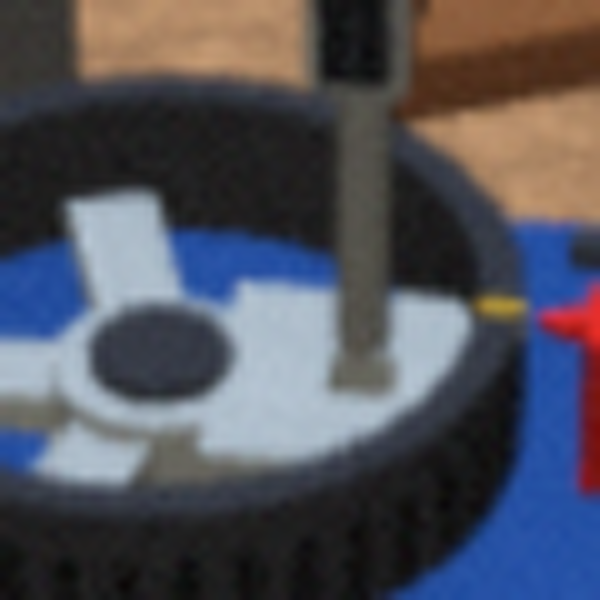

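View pics/scene11.png

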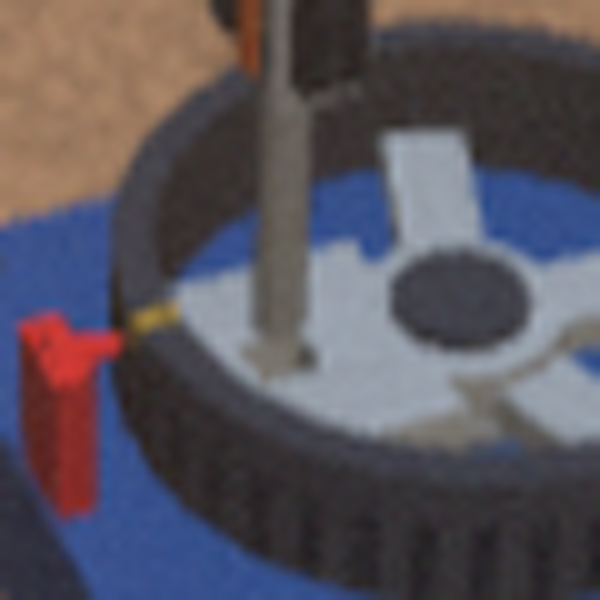

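drive_tool(
  commands=[
    [0,0.02,0.4,0,0,0],
    [0,0,0.4,0,0,0],
    [0,0,0.2,0,0,0],
    [0,0,0,0,0,0],
  ],
)

```text
t: 11.37
eef_pos: [0.5551, 0.0339, 0.1559]
tcp_rot: [0.148, 0.989, 0.001, 0.0]
contact_force: [0.9, -0.4, -2.2]
finger_gap: 0.236
```

drive_tool(
  commands=[
    [0,0,0.4,0,0,0],
    [0,0,0.3,0,0,0],
    [0,0,0,0,0,0],
  ],
)

```text
t: 11.62
eef_pos: [0.555, 0.0339, 0.1481]
tcp_rot: [0.148, 0.989, 0.001, 0.0]
contact_force: [0.6, 0.8, -1.0]
finger_gap: 0.237
```

drive_tool(
  commands=[
    [0,0,0.4,0,0,0],
    [0,0,0.3,0,0,0],
    [0,0,0,0,0,0],
  ],
)

```text
t: 11.87
eef_pos: [0.555, 0.0339, 0.1403]
tcp_rot: [0.148, 0.989, 0.001, 0.0]
contact_force: [-0.2, -0.0, -2.2]
finger_gap: 0.237
```

drive_tool(
  commands=[
    [0,0,0.2,0,0,0],
    [0,0,0.2,0,0,0],
    [0,0,0,0,0,0],
  ],
)

```text
t: 12.12
eef_pos: [0.5553, 0.0339, 0.1361]
tcp_rot: [0.148, 0.989, 0.001, 0.001]
contact_force: [-0.0, -0.4, 0.6]
finger_gap: 0.238
```

drive_tool(
  commands=[
    [0,0,0.1,0,0,0],
    [0,0,0.1,0,0,0],
  ],
)

```text
t: 12.28
eef_pos: [0.5562, 0.0338, 0.1357]
tcp_rot: [0.148, 0.989, 0.001, 0.002]
contact_force: [-2.9, -1.4, 6.9]
finger_gap: 0.243
```

drive_tool(
  commands=[
    [0,-0.1,0.03,0,0,0],
    [0,-0.1,0.03,0,0,0],
  ],
)

```text
t: 12.45
eef_pos: [0.5558, 0.033, 0.136]
tcp_rot: [0.148, 0.989, 0.002, 0.002]
contact_force: [-0.4, 2.1, 1.7]
finger_gap: 0.238
```

```bash
cat >> h.py <<'E'
def hs():
    s=observe();c,sn=np.cos(-.3),np.sin(-.3);v=s["eef_pos"][:2]-AX;F=s["contact_force"]
    z=R.from_quat(s["tcp_rot"]).as_matrix()[:,2]
    print("t %.2f rad %.4f lat %.4f z %.4f Fr %.1f Fl %.1f Fz %.1f"%(s["t"],c*v[0]+sn*v[1],-sn*v[0]+c*v[1],s["eef_pos"][2],c*F[0]+sn*F[1],-sn*F[0]+c*F[1],F[2]),"tilt",z[:2],"gap %.3f"%s["finger_gap"])
E
python3 -c "
from h import *
hs()"
```

```text
t 12.45 rad 0.0463 lat -0.0004 z 0.1360 Fr -1.0 Fl 1.9 Fz 1.7 tilt [0.0051 0.0032] gap 0.238
```

drive_tool(
  commands=[
    [0.05,-0.12,0.05,0,0,0],
    [0.03,-0.12,0.05,0,0,0],
  ],
)

```text
t: 12.62
eef_pos: [0.555, 0.0323, 0.1357]
tcp_rot: [0.147, 0.989, 0.003, 0.003]
contact_force: [-1.2, 0.4, -0.4]
finger_gap: 0.241
```

```bash
python3 -c "
from h import *
hs()"
```

```text
t 12.62 rad 0.0457 lat -0.0013 z 0.1357 Fr -1.3 Fl -0.0 Fz -0.4 tilt [0.0071 0.0049] gap 0.241
```

drive_tool(
  commands=[
    [0,-0.15,0.08,0.004,0.004,0],
    [0,-0.15,0.08,0.004,0.004,0],
  ],
)

```text
t: 12.78
eef_pos: [0.555, 0.0315, 0.1347]
tcp_rot: [0.146, 0.989, 0.001, -0.0]
contact_force: [1.8, 6.2, 1.4]
finger_gap: 0.238
```

```bash
python3 -c "
from h import *
hs();p,r=state();print((r.inv()*Rt(1.273)).as_rotvec())"
```

```text
t 12.78 rad 0.0459 lat -0.0020 z 0.1347 Fr -0.2 Fl 6.5 Fz 1.4 tilt [-0.0002  0.0023] gap 0.238
t 12.78 pos [0.555  0.0315 0.1347] psi 1.2769 tilt [-0.0002  0.0023] F [1.76 6.24 1.37] gap 0.238 j [-0.03  0.31 -0.11  1.69  0.03  1.14  1.14]
[ 0.0021 -0.0009  0.0039]
```

drive_tool(
  commands=[
    [0,-0.15,0.08,0.002,0,0],
    [0,-0.15,0.08,0,0,0],
  ],
)

```text
t: 12.95
eef_pos: [0.5552, 0.0315, 0.1335]
tcp_rot: [0.145, 0.989, 0.002, 0.0]
contact_force: [-0.1, 5.8, 1.4]
finger_gap: 0.238
```

```bash
python3 -c "
from h import *
hs()"
```

```text
t 12.95 rad 0.0461 lat -0.0019 z 0.1335 Fr -1.8 Fl 5.5 Fz 1.4 tilt [0.0011 0.0034] gap 0.238
```

drive_tool(
  commands=[
    [0,0,0.2,0,0,0],
    [0,0,0.2,0,0,0],
  ],
)

```text
t: 13.12
eef_pos: [0.5553, 0.032, 0.1295]
tcp_rot: [0.145, 0.989, 0.002, 0.0]
contact_force: [-1.9, 2.3, 4.9]
finger_gap: 0.236
```

```bash
python3 -c "
from h import *
hs()"
```

```text
t 13.12 rad 0.0461 lat -0.0015 z 0.1295 Fr -2.5 Fl 1.6 Fz 4.9 tilt [0.0011 0.0035] gap 0.236
```

drive_tool(
  commands=[
    [0.03,-0.05,0.25,0,0,0],
    [0,0,0.25,0,0,0],
  ],
)

```text
t: 13.28
eef_pos: [0.5544, 0.0321, 0.1242]
tcp_rot: [0.145, 0.989, 0.002, -0.0]
contact_force: [-2.1, 3.4, 1.5]
finger_gap: 0.239
```

```bash
python3 -c "
from h import *
hs()
crop('wrist','pics/w12.png',180,140,140,130,5)"
```

```text
t 13.28 rad 0.0452 lat -0.0016 z 0.1242 Fr -3.0 Fl 2.6 Fz 1.5 tilt [-0.0001  0.004 ] gap 0.239
```

View pics/w12.png

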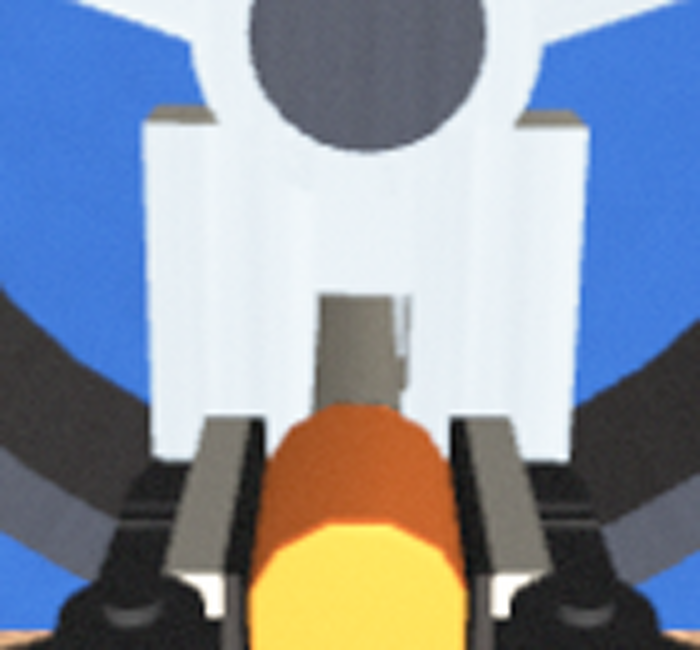

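drive_tool(
  commands=[
    [0.02,0,0.25,0.002,0,0],
    [0,0,0.25,0,0,0],
  ],
)

```text
t: 13.5
eef_pos: [0.553, 0.0326, 0.1174]
tcp_rot: [0.144, 0.99, 0.001, -0.002]
contact_force: [-1.5, 3.2, 1.3]
finger_gap: 0.237
```

```bash
python3 -c "
from h import *
hs()"
```

```text
t 13.50 rad 0.0437 lat -0.0015 z 0.1174 Fr -2.4 Fl 2.6 Fz 1.3 tilt [-0.0036  0.0022] gap 0.237
```

drive_tool(
  commands=[
    [0,0,0.2,0,0,0],
    [0,0,0.2,0,0,0],
  ],
)

```text
t: 13.67
eef_pos: [0.5528, 0.0327, 0.1124]
tcp_rot: [0.144, 0.99, 0.001, -0.002]
contact_force: [-1.2, 4.3, 1.0]
finger_gap: 0.24
```

```bash
python3 -c "
from h import *
hs()"
```

```text
t 13.67 rad 0.0435 lat -0.0015 z 0.1124 Fr -2.4 Fl 3.8 Fz 1.0 tilt [-0.0042  0.002 ] gap 0.240
```

drive_tool(
  commands=[
    [0,0,0.1,0,0,0],
    [0,0,0.1,0,0,0],
  ],
)

```text
t: 13.83
eef_pos: [0.5542, 0.0324, 0.1122]
tcp_rot: [0.144, 0.99, 0.001, -0.001]
contact_force: [-3.8, 2.9, 11.3]
finger_gap: 0.236
```

```bash
python3 -c "
from h import *
hs()"
```

```text
t 13.83 rad 0.0449 lat -0.0014 z 0.1122 Fr -4.5 Fl 1.7 Fz 11.3 tilt [-0.0009  0.0017] gap 0.236
```

drive_tool(
  commands=[
    [0,0,0,0,0,0],
  ],
)

```text
t: 13.92
eef_pos: [0.554, 0.0323, 0.1123]
tcp_rot: [0.144, 0.99, 0.001, -0.001]
contact_force: [-2.1, 4.1, -0.2]
finger_gap: 0.239
```

drive_tool(
  commands=[
    [0,0,0,0,0,0],
    [0,0,0,0,0,0],
    [0,0,0,0,0,0],
    [0,0,0,0,0,0],
  ],
  jaw=4.5,
)

```text
t: 14.25
eef_pos: [0.5549, 0.0284, 0.1119]
tcp_rot: [0.146, 0.989, -0.001, 0.0]
contact_force: [-1.1, 0.4, 0.5]
finger_gap: 0.522
```

```bash
python3 -c "
from h import *
hs()
crop('wrist','pics/w13.png',0,0,512,384,1.5)
crop('side','pics/side13.png',175,105,150,140,4)
crop('scene','pics/scene13.png',220,150,150,140,4)"
```

```text
t 14.25 rad 0.0467 lat -0.0050 z 0.1119 Fr -1.1 Fl 0.0 Fz 0.5 tilt [ 0.0003 -0.0024] gap 0.522
```

View pics/w13.png

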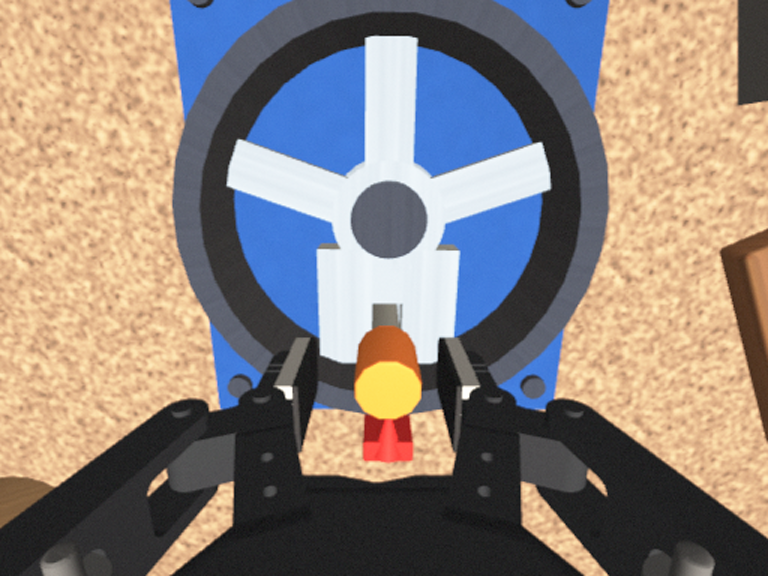

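View pics/side13.png

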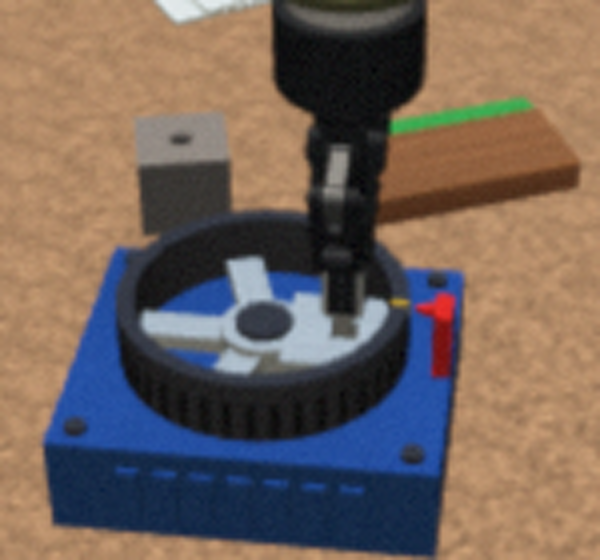

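drive_tool(
  commands=[
    [0,0.1,-1,0,0,0],
    [0,0,-2,0,0,0],
    [0,0,-3,0,0,0],
    [0,0,-3,0,0,0],
    [0,0,-2,0,0,0],
  ],
)

```text
t: 14.82
eef_pos: [0.5515, 0.0297, 0.2223]
tcp_rot: [0.146, 0.989, -0.002, -0.006]
contact_force: [0.7, 0.1, -0.0]
finger_gap: 0.529
```

drive_tool(
  commands=[
    [2,0,-1,0,0,0],
    [2,0,-1,0,0,0],
    [0,0,0,0,0,0],
    [0,0,0,0,0,0],
  ],
)

```text
t: 15.15
eef_pos: [0.5154, 0.0421, 0.2535]
tcp_rot: [0.146, 0.989, -0.001, 0.001]
contact_force: [0.1, -1.0, -0.8]
finger_gap: 0.529
```

```bash
python3 -c "
from h import *
hs()
np.savez('pics/w14.npz',T=camera_params('wrist')['T'])
crop('wrist','pics/w14.png',100,80,300,250,2.4)
crop('side','pics/side14.png',175,105,150,140,4)
crop('scene','pics/scene14.png',220,150,150,140,4)"
```

```text
t 15.15 rad 0.0050 lat -0.0036 z 0.2535 Fr 0.4 Fl -1.0 Fz -0.8 tilt [ 0.0019 -0.0022] gap 0.529
```

View pics/w14.png

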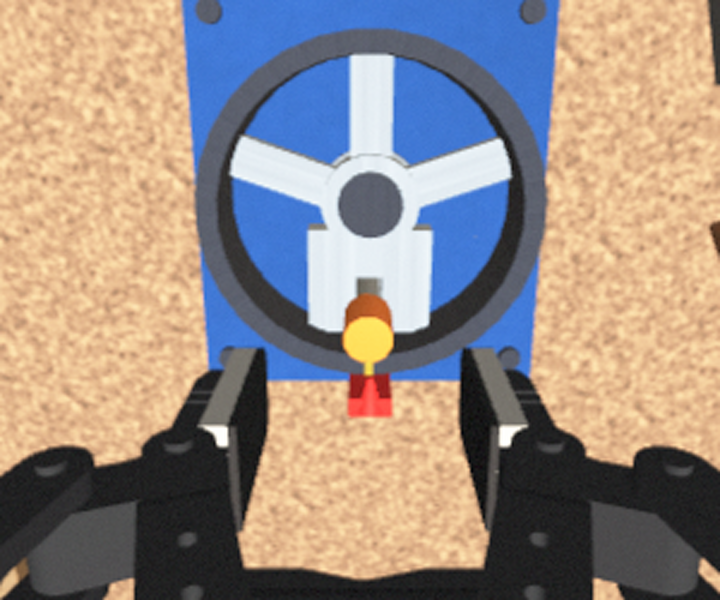

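View pics/side14.png

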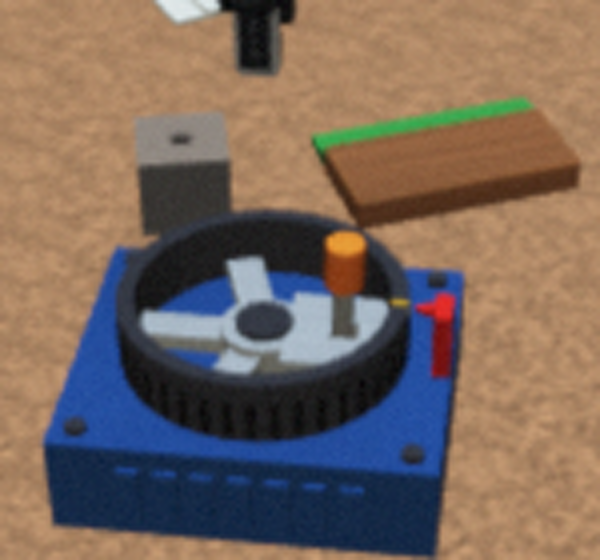

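View pics/scene14.png

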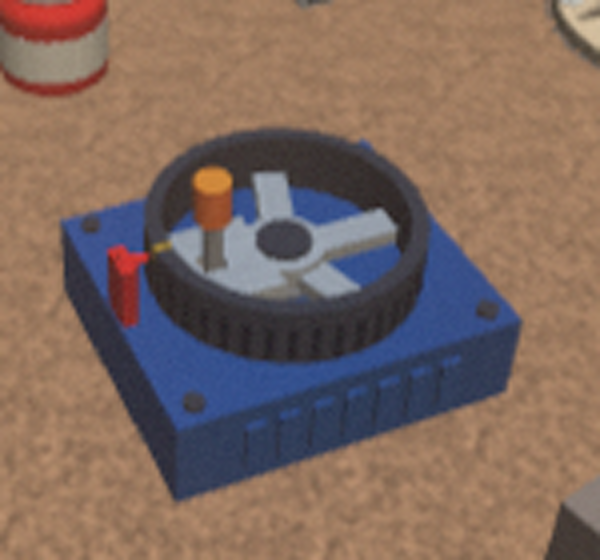

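```bash
python3 -c "
from h import *
W=camera_params('wrist');S=camera_params('scene');D=camera_params('side')
w=(368/2.4+99.8,340/2.4+79.8);s=(273,195);d=(261.2,165.2)
print(tri([ray(W,w),ray(S,s),ray(D,d)]),tri([ray(W,w),ray(S,s)]),tri([ray(S,s),ray(D,d)]),tri([ray(W,w),ray(D,d)]))
h=(370/2.4+99.8,205/2.4+79.8)
print('hub',tri([ray(W,h),ray(S,(220+284/4,150+239/4)),ray(D,(175+264/4,105+320/4))]))
v=onz(W,(369/2.4+99.8,365/2.4+79.8),.102)-onz(W,h,.084);print(np.arctan2(v[1],v[0]))
"
```

```text
[0.5537 0.033  0.1393] [0.5532 0.033  0.1394] [0.5539 0.0339 0.1391] [0.5542 0.0321 0.1396]
hub [0.5105 0.0472 0.0816]
-0.2984326924880971
```

```bash
python3 -c "
from h import *
print(finish_job())"
```

```text
the job is handed in; nothing more can be done
None
```

The pulley is turned to the pointer and pinned, and the job is handed in at about 15 s of the 72 s allowed.

**Turning the pulley:** I pinched the rim and turned it about 1.5 rad clockwise. The yellow mark then read within 0.004 rad of the pointer in the wrist camera.

**Setting the pin:** I took the pin from its stand and lowered it through the pulley slot until it touched the insert at slot-mouth height. I then felt about 2 mm toward the housing's −y, where it dropped in. I pushed it past the catch with about 5 N at most and met the floor at about 11 N, 23.5 mm below the mouth (nominal 24 mm).

**Last checks after letting go:**
- **Pin depth:** its top measures 139.3 mm above the bench, against 140 mm expected. The same three views put the hub about 2 mm low, so the reading agrees with the pin being fully home.
- **Pin and mark:** the pin stands upright in both slots, and the mark still faces the pointer.
- **Gripper and other objects:** the gripper is clear of everything. I never touched the tub, tape or squeegee, but did not re-measure where they lie.

**Disagreements:** the side camera put the aligned mark about 0.03 rad away from the wrist camera's angle. Both cameras agreed that it was at the pointer. I did not test the lock by trying to turn the pulley.

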